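# Load the battery packs into the charging cradle

### The job

Put every loose white battery pack on the counter and in the stowage bay into the charging cradle, one to a pocket: hook its toe tab in under the pocket's lip and rock the heel down until the pack lies flat and fully home. A pack in the bay sits behind the splint tin or the airway case, so move that item aside to get at it, and finish with the tin and the case standing upright where they stood at the start. Leave the tube rack, the dressing box and the saline bottle alone.

Things in the scene. Friction and masses are not known exactly. Their poses are not given: they have to be found in the camera images.
- pack_a: white battery pack, 0.3 kg: block 80 (x) x 52 (y) x 46 (z) mm plus a toe tab on its -x end, 12 mm long, 46 wide, 6 thick, level with the underside (x = -52 to +40 over all). Black ridges across the top mark the toe end. Origin: centre of the block's underside; z up, +x to the heel. If present, starts at the back of the bay's +y lane behind a front item, crosswise, toe to the bay's -y side
- pack_b: white plastic battery pack like pack_a (same size, axes and origin). If present, starts in the bay's -y lane, at the back behind that lane's front item, lying crosswise, toe to the bay's -y side.
- pack_c: white plastic battery pack like pack_a (same size, axes and origin). If present, starts on the open counter between cradle and bay, toe roughly towards the robot.
- tin: silver aluminium splint roll tin, upright cylinder 67 mm across, 91 mm high, 0.2 kg. Origin: centre of its underside, z up. Starts at the front of one of the bay's lanes (either), about 6 mm in front of the place for a pack.
- case: purple plastic airway tube set in its case, 60 (x) x 64 (y) x 86 (z) mm, 0.22 kg. Origin: centre of its underside, z up. Starts at the front of the bay's other lane, square to the bay.
- bay: fixed aluminium stowage bay, two lanes, open at top and front. Floor 4 mm thick, x = -75 to +95, y = -136 to +136 mm; back wall at x = 91..95, side walls and middle divider (4 mm thick, y = -134, 0, 134) are 20 mm high. Lane centres y = +67 and -67; front items stand near x = -30, packs near x = +36 mm. Origin: on the counter; x to the back, away from the robot, y left
- cradle: fixed grey charging cradle, 115 (x) x 251 (y) x 22 mm, three pockets side by side, all empty at the start. Each: 95 mm long, 55 wide, 16 deep. A steel lip at the -x (toe) end overhangs each pocket by 8 mm, its underside 11 mm above the pocket floor, its top level with the rim: the mouth is only 87 mm long, so the pack must go in tilted (about 0.3 rad), toe tab first under the lip. Origin: on the counter under pocket1
- pocket0 (a point): +y (left) pocket, centres 90 mm apart. The point is on the pocket floor (6 mm over the counter) where a seated pack's origin lies in the middle of its 1.5 mm play each way; x to the heel end, z up. Toe end wall at x = -53.5 mm, lip edge at x = -45.5, heel wall at x = +41.5 mm. Side and heel walls have 3 mm, 45 degree lead-ins at the rim
- pocket1 (a point): the same point of the middle pocket; same axes and sizes
- pocket2 (a point): the same point of the -y (right) pocket; same axes and sizes
- tube_rack: bystander: white rack 36 x 110 x 30 mm with three stoppered glass blood tubes, 92 mm high over all; origin under its centre.
- dressing_box: bystander: cardboard dressing box 50 x 70 x 45 mm; origin under its centre.
- saline: bystander: plastic saline bottle, 56 mm across, 130 mm high; origin under its centre.
Things that resemble listed ones, but are neither listed nor needed, are in the scene too. Leave any red look-alike of the pack_b alone.

How it is judged:
By the outcome, as a careful person would: the job done as asked, in the order asked, and still so for the second after the job is handed in, with the robot touching nothing.
Of pack_a, pack_b, pack_c only 2 to 3 are there at a start; the rules pass over those that are not, and their reading is None.
At some moment in a run one of pack_a, pack_b, pack_c may be knocked a few centimetres aside while the robot is not near it.
Once in a run the grip may slacken for a moment while it holds something.
It also fails if it takes over 210 s, if anything falls off the work surface, if the arm or the gripper's body presses on something with over 40 N, if the wrist force passes 120 N, or if a joint passes its speed limit or range.

### The arm

A 7-joint arm with a two-finger parallel gripper is mounted at the origin on the work surface. World frame = base frame: x ahead of the robot, y to its left, z up, the work surface at z = 0. Lengths are in m, angles in rad, forces in N, time in s.
With the tool pointing down it reaches from about 0.425 to 0.925 m from the base axis. Payload 6.8 kg.
Tool frame: the origin (TCP) lies on the mounting face of the last link; the fingertips stand 173 mm ahead of it and the grasp point (between the pads) lies 155 mm ahead of it; z points along the fingers, y is the line along which they close (so a half turn about z gives the same grasp; the last joint's range is limited). The gripper opens to 85 mm and grips with 20 to 120 N. Pads are 22 mm wide; open, the fingers measure 114 mm over their backs; the gripper's body (76 mm by 85 mm) begins 54 mm behind the grasp point. The pads swing forward as they close: fully open they stand 13 mm farther back than shut.
Start: joints at [-1.299, 0.477, 0.022, 1.555, -0.011, 1.109, -0.083], TCP at [0.25, 0.627, 0.405] pointing down, gripper open.
Joint ranges: [-2.96, 2.96], [-0.34, 2.1], [-1.41, 1.46], [0.24, 2.44], [-1.37, 4.51], [0.17, 1.92], [-2.96, 2.96]. Speed limits (rad/s): [2.39, 2.39, 3.14, 3.14, 3.14, 3.14, 3.14].

### API

Orientations are given as a rotation vector (axis times angle).
In Python, from bench import r gives the robot as it stands.
- The arm moves only by the tool carry_out, never from a script. Its argument "moves" is a list of rows, each a list of 5 numbers: the shift along the tool's x, y, z in m, then the turn about the tool's z in rad, then the finger opening in m, from 0 to 0.0854. In form: [[dx, dy, dz, roll, claw], ...]. A call has exactly 8 rows; each row is the pose to reach, as a shift and turn from the pose commanded when the call began, along the tool's axes at that moment; what a row does not reach only later rows make up. A row lasts 1/10 s, in which the tool goes at most 50 mm and 8.59 degrees, less where a joint would pass 70% of its speed; a pose out of reach is approached as far as the arm can. A call with a gripper value outside its range is refused whole. The fingers move at their own pace and stop on an object; "force" is the grip in N (left out, the last holds). Time passes only in rows, so rows that repeat a pose let the fingers close, or fill a call up. It gives the time, the measured TCP pose, the force, the opening and the grip force at its end, in the units of the state.
- r.get_obs(): the state, without advancing time (a new reading comes with each control period).
- r.grab_frame(name): name is "side" or "top"; returns the picture (384x512x3 uint8, red, green, blue); there is no depth.
- r.calibration(name): a dict with "fx", "fy", "cx", "cy" (pixels), "rvec" (rotation vector, rad) and "tvec" (3), from world to camera coordinates, as OpenCV has them. Camera axes: x right, y down, z forward; pixel columns grow to the right and rows downward; lengths in m; the calibration is good to about 2 mm. A picture is of the moment at which its call begins. calibration takes no time and is no camera call.
- r.hand_in(): hands the job in; it is judged then, once.
The state is a dict: "clock": time; "joints": joint angles; "qvel": joint speeds; "tau": joint torques, N m; "tcp_pos": TCP position; "orientation": TCP orientation; "contact_force": force on the tool from outside, world axes, zero at the start; "moment": the same for the moment, N m; "grip_width": finger opening in m; "gripper_force": force on a finger pad.
Only numpy, scipy, OpenCV 4.12 (cv2) and the standard library are available. Lean on these libraries where they do the work, as an engineer would, in place of code of your own. Each camera call takes 0.05 s, during which the arm holds its last target. There are 200 camera calls.

## Working session

There is one attempt and no reset: what is moved stays moved. The work goes in short steps, Python scripts to look and compute and a tool call to move; the robot and the scene stay as the last step left them, time stands still between calls to the robot, and variables do not carry over. Pictures are saved under pics/ and viewed, at most 14 in all, crops included, and the job is handed in when it is done.

Besides the shell and the picture viewer there is one more tool, called after ">>>" in YAML: its name, and indented under it one key for each argument. carry_out: Moves the arm, as the interface text tells. Its arguments: {"type":"object","properties":{"moves":{"type":"array","items":{"type":"array","items":{"type":"number"}}},"force":{"type":"number"}},"required":["moves"]}

```bash
ls; mkdir -p pics; python3 - <<'E'
from bench import r
import cv2
for n in("side","top"):
    im=r.grab_frame(n); cv2.imwrite(f"pics/{n}0.png",im[:,:,::-1]); print(r.calibration(n))
print(r.get_obs())
E
```

```text
pics
{'fx': 419.8467938551051, 'fy': 419.8467938551051, 'cx': 254.50537764453688, 'cy': 181.89807313086555, 'rvec': array([ 2.35689567, -0.1527139 ,  0.05518805]), 'tvec': array([-0.56331802,  0.11402357,  0.97644821])}
{'fx': 392.5258435960918, 'fy': 392.5258435960918, 'cx': 259.8119505263971, 'cy': 187.33643312273816, 'rvec': array([ 2.12594686, -2.13733608,  0.12777576]), 'tvec': array([0.0792296 , 0.5803853 , 1.18484306])}
{'clock': 0.1, 'joints': array([-1.299117  ,  0.47770294,  0.02235046,  1.55634957, -0.01148066,
        1.10932267, -0.08310896]), 'qvel': array([ 0.00042001, -0.00287019, -0.00072889, -0.00278267, -0.00064669,
        0.00169195, -0.00060526]), 'tau': array([ 3.96306859e-03, -5.97753417e+01,  1.61314096e+00, -2.81954116e+01,
        1.27475956e-02,  5.04804833e-03, -1.69893838e-06]), 'tcp_pos': array([0.25013676, 0.62666911, 0.40383386]), 'orientation': array([-5.92924769e-01, -3.08495578e+00,  2.58405173e-03]), 'contact_force': array([ 0.00478951, -0.31915293,  0.17894087]), 'moment': array([0.03128354, 0.00286352, 0.00316163]), 'gripper_force': 0.0, 'grip_width': 0.08574820655453232}
```

View pics/top0.png

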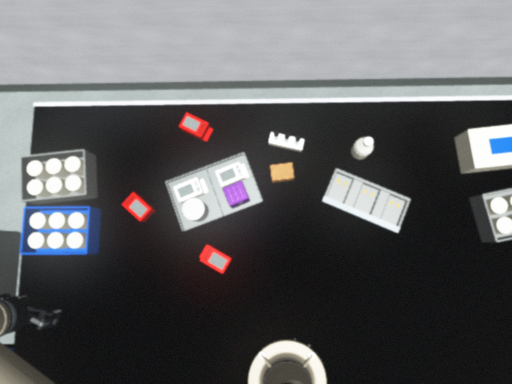

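View pics/side0.png

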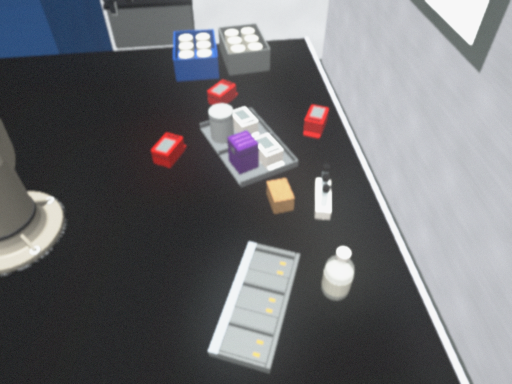

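The top view shows:
- The bay is at about (214,190). The tin (193,208) is in the left, +y lane and the purple case (235,193) is in the right lane.
- White packs sit behind each: one at (188,188), one at (230,173).
- The cradle is at (367,200).
- The open counter has no white pack, so pack_c looks absent.

Possible mix-ups:
- Red look-alikes at (195,126), (137,207) and (215,259).
- The white tube rack at (287,141).
- The white-lidded trays at the left and right edges.

The two white packs inside the bay fit the description, so I'll check them in a close crop.

```bash
python3 - <<'E'
import cv2
a=cv2.imread("pics/top0.png"); b=cv2.imread("pics/side0.png")
cv2.imwrite("pics/c1.png",cv2.resize(a[140:240,160:260],None,fx=6,fy=6,interpolation=cv2.INTER_CUBIC))
x=cv2.resize(a[160:240,315:415],None,fx=4,fy=4,interpolation=cv2.INTER_CUBIC)
y=cv2.resize(b[235:375,200:310],None,fx=3.5,fy=3.5,interpolation=cv2.INTER_CUBIC)
import numpy as np
o=np.zeros((490,790,3),np.uint8);o[:320,:400]=x;o[:490,400:785]=y
cv2.imwrite("pics/c2.png",o)
E
```

```text
(no output)
```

View pics/c1.png

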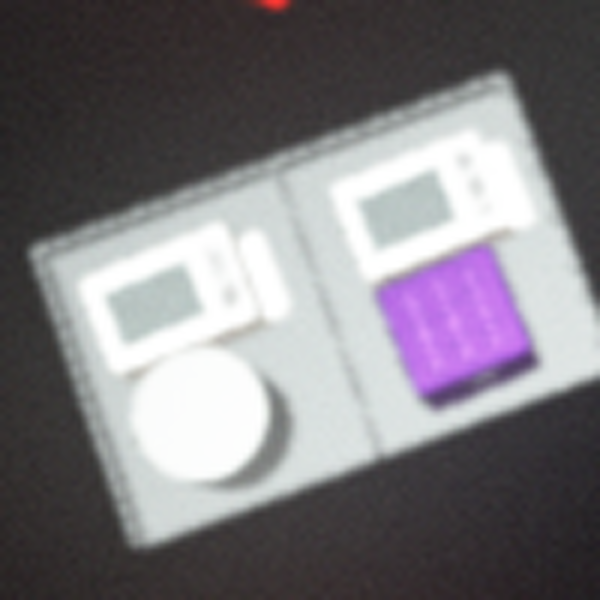

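View pics/c2.png

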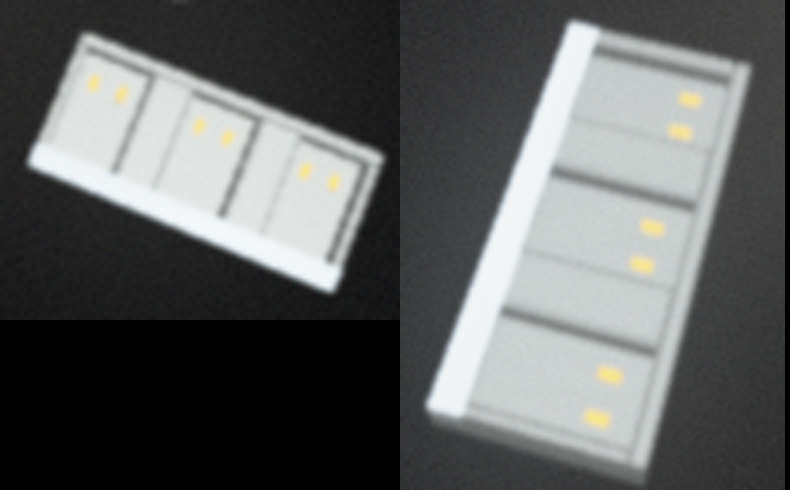

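The crop confirms both: a white pack with grey label lies in each lane, with its toe tab to the right (-y). The tin is at crop (200,415) in front of the left pack and the case at (460,320) in front of the right one. The second crop shows the cradle with the bright lip on the robot side and all three pockets empty.

```bash
cat > h.py <<'E'
import numpy as np, cv2
from bench import r
from scipy.spatial.transform import Rotation as R
from scipy.optimize import least_squares
C={n:r.calibration(n) for n in("side","top")}
def ray(n,uv,z):
    c=C[n];Rm=R.from_rotvec(c["rvec"]).as_matrix();o=-Rm.T@c["tvec"]
    d=Rm.T@np.array([(uv[0]-c["cx"])/c["fx"],(uv[1]-c["cy"])/c["fy"],1])
    return (o+d*(z-o[2])/d[2])[:2]
def proj(n,p):
    c=C[n];K=np.array([[c["fx"],0,c["cx"]],[0,c["fy"],c["cy"]],[0,0,1.]])
    return cv2.projectPoints(np.atleast_2d(np.float64(p)),c["rvec"],c["tvec"],K,None)[0][:,0]
def rig(L,W):  # 2d pose x,y,yaw with L->W
    L=np.array(L);W=np.array(W)
    def f(q):
        c,s=np.cos(q[2]),np.sin(q[2]);return (L@np.array([[c,s],[-s,c]])+q[:2]-W).ravel()
    s=least_squares(f,[*W.mean(0),0.]);return s.x,f(s.x).reshape(-1,2)
def at(q,p):
    c,s=np.cos(q[2]),np.sin(q[2]);return np.array([q[0]+c*p[0]-s*p[1],q[1]+s*p[0]+c*p[1]])
def need(xy,z,yaw=None,pitch=np.pi):
    """move (tool axes, from the measured TCP) to put the TCP over xy at tip height z; yaw = world dir of tool y"""
    o=r.get_obs();Rm=R.from_rotvec(o["orientation"]).as_matrix()
    d=Rm.T@(np.array([*xy,z+.173])-o["tcp_pos"])
    y=np.arctan2(Rm[1,1],Rm[0,1]); roll=0 if yaw is None else -((yaw-y+np.pi/2)%np.pi-np.pi/2)
    print("t",round(o["clock"],2),"move",d.round(4),"roll",round(roll,3),"grip",round(o["grip_width"],4),"tip",(o["tcp_pos"]+Rm[:,2]*.173).round(4),"yaw",round(y,3),"F",o["contact_force"].round(1),"j",o["joints"].round(2))
E
python3 - <<'E'
from h import *
L=[(.049,.1255),(.049,-.1255),(-.066,-.1255),(-.066,.1255)]
# cradle x extent relative to pocket point: guess centre later
t=[((u+.5)/4-.5+315,(v+.5)/4-.5+160) for u,v in[(85,33),(384,155),(335,292),(28,162)]]
s=[((u-400+.5)/3.5-.5+200,(v+.5)/3.5-.5+235) for u,v in[(750,65),(643,468),(430,408),(572,22)]]
# order: side view: which is +y? print to see
for n,P in(("top",t),("side",s)):
    W=[ray(n,p,.022) for p in P]; print(n,np.round(W,4).tolist(),[round(np.linalg.norm(W[i]-W[i-1]),4) for i in range(4)])
    L=[(.0575,.1255),(.0575,-.1255),(-.0575,-.1255),(-.0575,.1255)]
    print(rig(L,W))
b=[((u+.5)/6-.5+160,(v+.5)/6-.5+140) for u,v in[(33,248),(508,72),(280,172),(380,458),(138,548)]]
W=[ray("top",p,z) for p,z in zip(b,[.02,.02,.02,.02,.004])]
print(rig([(.095,.136),(.095,-.136),(.091,0),(-.075,0),(-.075,.136)],W))
m=[("tin",(200,415),.091),("casetop",(455,322),.086),("packa",(170,298),.05),("packb",(420,208),.05)]
q=rig([(.095,.136),(.095,-.136),(.091,0),(-.075,0),(-.075,.136)],W)[0]
for n,(u,v),z in m:
    w=ray("top",((u+.5)/6-.5+160,(v+.5)/6-.5+140),z+.004*(z!=.05)); c,si=np.cos(q[2]),np.sin(q[2]);d=w-q[:2]
    print(n,w.round(4),"in bay",(c*d[0]+si*d[1]).round(4),(-si*d[0]+c*d[1]).round(4))
E
```

```text
top [[0.6451, -0.1665], [0.5455, -0.3969], [0.4388, -0.3529], [0.5418, -0.1184]] [np.float64(0.1139), np.float64(0.251), np.float64(0.1154), np.float64(0.2561)]
(array([ 0.54280333, -0.25865697, -0.41128028]), array([[ 0.00057708, -0.00015569],
       [-0.00017355,  0.00017738],
       [ 0.00112267,  0.00220642],
       [-0.0015262 , -0.00222811]]))
side [[0.6449, -0.1635], [0.5433, -0.3941], [0.4395, -0.3502], [0.5404, -0.1169]] [np.float64(0.1144), np.float64(0.2519), np.float64(0.1127), np.float64(0.2542)]
(array([ 0.5419967 , -0.25617691, -0.41128764]), array([[ 2.48391247e-05, -5.91415031e-04],
       [ 1.26326254e-03, -1.42620900e-04],
       [-3.68258039e-04,  2.01371543e-03],
       [-9.19843625e-04, -1.27967950e-03]]))
(array([0.56445723, 0.22097112, 0.34918617]), array([[-0.00038732, -0.00088307],
       [-0.00163321, -0.00118297],
       [ 0.00198716,  0.00250427],
       [ 0.00023619,  0.00132403],
       [-0.00020281, -0.00176226]]))
tin [0.51  0.275] in bay -0.0327 0.0694
casetop [0.5565 0.1484] in bay -0.0323 -0.0655
packa [0.5755 0.3011] in bay 0.0378 0.0715
packb [0.6221 0.1707] in bay 0.037 -0.067
```

```bash
python3 -c "
from h import *
need((.51,.275),.13,.349+np.pi/2)"
```

```text
t 0.1 move [-0.3717 -0.2301  0.1013] roll -0.729 grip 0.0857 tip [0.2501 0.6264 0.2308] yaw 1.191 F [ 0.  -0.3  0.2] j [-1.3   0.48  0.02  1.56 -0.01  1.11 -0.08]
```

>>> carry_out:
  moves:
    - [-0.04,-0.025,0,-0.1,0.085]
    - [-0.08,-0.05,0,-0.2,0.085]
    - [-0.12,-0.075,0,-0.3,0.085]
    - [-0.16,-0.1,0,-0.4,0.085]
    - [-0.2,-0.125,0,-0.5,0.085]
    - [-0.24,-0.15,0,-0.6,0.085]
    - [-0.28,-0.175,0.02,-0.729,0.085]
    - [-0.32,-0.2,0.04,-0.729,0.085]
  force: 40

```text
clock: 0.9
tcp_pos: [0.4729, 0.3227, 0.3656]
orientation: [-0.551, 3.092, 0.001]
contact_force: [-0.7, 0.6, -0.0]
grip_width: 0.0852
gripper_force: 0.0
```

```bash
python3 -c "
from h import *
need((.51,.275),.13,.349+np.pi/2)"
```

```text
t 0.9 move [-0.0183 -0.0576  0.0626] roll 0.004 grip 0.0852 tip [0.473  0.3228 0.1926] yaw 1.924 F [-0.7  0.6 -0. ] j [-0.7   0.35 -0.01  1.85  0.    0.94  1.21]
```

>>> carry_out:
  moves:
    - [-0.009,-0.03,0.03,0,0.085]
    - [-0.018,-0.058,0.06,0,0.085]
    - [-0.018,-0.058,0.06,0,0.085]
    - [-0.018,-0.058,0.06,0,0.085]
    - [-0.018,-0.058,0.06,0,0.085]
    - [-0.018,-0.058,0.06,0,0.085]
    - [-0.018,-0.058,0.06,0,0.085]
    - [-0.018,-0.058,0.06,0,0.085]

```text
clock: 1.7
tcp_pos: [0.5084, 0.2767, 0.3063]
orientation: [-0.547, 3.093, 0.001]
contact_force: [0.6, 0.0, 0.2]
grip_width: 0.085
gripper_force: 0.0
```

```bash
python3 - <<'E'
from h import *
for n in("side","top"): cv2.imwrite(f"pics/{n}1.png",r.grab_frame(n)[:,:,::-1])
a=cv2.imread("pics/top1.png")[130:250,130:270];b=cv2.imread("pics/side1.png")[50:200,140:315]
o=np.zeros((500,800,3),np.uint8)
x=cv2.resize(a,(400,343),interpolation=2);y=cv2.resize(b,(400,343),interpolation=2);o[:343,:400]=x;o[:343,400:]=y
cv2.imwrite("pics/c3.png",o)
need((.51,.275),.045)
E
```

```text
t 1.8 move [-0.0009 -0.0018  0.088 ] roll 0 grip 0.0851 tip [0.5086 0.2764 0.133 ] yaw 1.921 F [-0.1 -0.2 -0.2] j [-0.61  0.43  0.01  1.88 -0.    0.83  1.32]
```

View pics/c3.png

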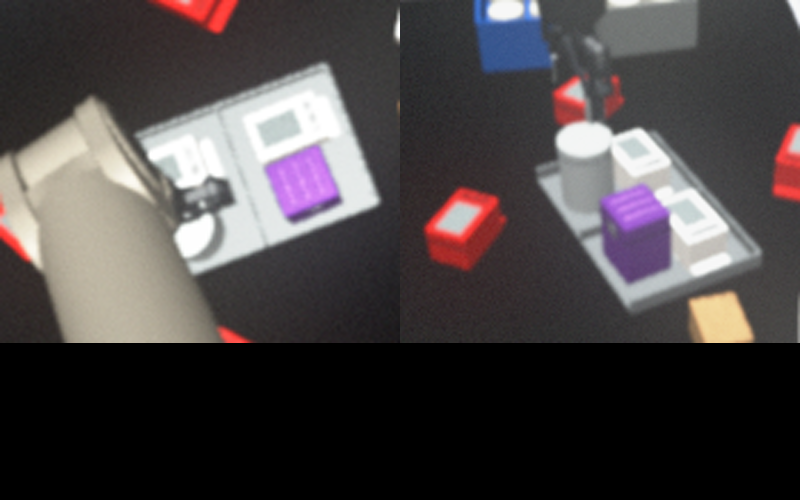

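The tin and gripper are visible, with the fingers just above and straddling the tin (side crop: tin top at (584,138)). I'll check against the side view before descending.

```bash
python3 - <<'E'
from h import *
P=lambda u,v:(140+(u-400+.5)*175/400-.5,50+(v+.5)*150/343-.5)
q=(.5645,.2210,.3492)
for n,u,v,z in[("tin",585,139,.095),("packb label",691,214,.05),("packa label",640,151,.05),("baycorner",760,249,.02),("divback",719-20,0,0)][:4]:
    w=ray("side",P(u,v),z);c,s=np.cos(q[2]),np.sin(q[2]);d=w-np.array(q[:2]);print(n,w.round(4),(c*d[0]+s*d[1]).round(4),(-s*d[0]+c*d[1]).round(4))
for b in[(.095,-.136)]: print(at(q,b))
E
```

```text
tin [0.5106 0.2752] -0.0321 0.0694
packb label [0.624  0.1743] 0.04 -0.0642
packa label [0.5787 0.3037] 0.0417 0.0728
baycorner [0.7001 0.1365] 0.0985 -0.1258
[0.70029832 0.12571193]
```

>>> carry_out:
  moves:
    - [-0.001,-0.002,0.03,0,0.085]
    - [-0.001,-0.002,0.06,0,0.085]
    - [-0.001,-0.002,0.086,0,0.085]
    - [-0.001,-0.002,0.086,0,0.085]
    - [-0.001,-0.002,0.086,0,0.06]
    - [-0.001,-0.002,0.086,0,0.05]
    - [-0.001,-0.002,0.086,0,0.05]
    - [-0.001,-0.002,0.086,0,0.05]
  force: 40

```text
clock: 2.6
tcp_pos: [0.5108, 0.2748, 0.2209]
orientation: [-0.545, 3.092, 0.001]
contact_force: [-0.3, -0.1, 3.3]
grip_width: 0.0657
gripper_force: 45.0
```

```bash
python3 -c "
from h import *
need((.45,.08),.15)"
```

```text
t 2.6 move [ 0.1235 -0.1622 -0.1024] roll 0 grip 0.0657 tip [0.5111 0.275  0.0479] yaw 1.92 F [-0.3 -0.1  3.3] j [-0.6   0.56  0.    1.92 -0.    0.66  1.32]
```

>>> carry_out:
  moves:
    - [0,0,-0.03,0,0.05]
    - [0,0,-0.06,0,0.05]
    - [0.04,0,-0.06,0,0.05]
    - [0.08,-0.02,-0.06,0,0.05]
    - [0.12,-0.06,-0.06,0,0.05]
    - [0.124,-0.1,-0.06,0,0.05]
    - [0.124,-0.14,-0.06,0,0.05]
    - [0.124,-0.162,-0.06,0,0.05]

```text
clock: 3.4
tcp_pos: [0.4494, 0.0764, 0.2803]
orientation: [-0.54, 3.094, -0.001]
contact_force: [0.1, 0.4, -2.2]
grip_width: 0.0659
gripper_force: 46.2
```

>>> carry_out:
  moves:
    - [0,0,0.0,0,0.05]
    - [0,0,0.03,0,0.05]
    - [0,0,0.05,0,0.05]
    - [0,0,0.06,0,0.05]
    - [0,0,0.063,0,0.05]
    - [0,0,0.063,0,0.05]
    - [0,0,0.063,0,0.05]
    - [0,0,0.063,0,0.05]

```text
clock: 4.2
tcp_pos: [0.4495, 0.0801, 0.2171]
orientation: [-0.546, 3.093, 0.0]
contact_force: [-0.4, 0.4, -3.1]
grip_width: 0.0657
gripper_force: 46.0
```

>>> carry_out:
  moves:
    - [0,0,0.001,0,0.05]
    - [0,0,0.0015,0,0.05]
    - [0,0,0.0015,0,0.05]
    - [0,0,0.0015,0,0.085]
    - [0,0,0.0015,0,0.085]
    - [0,0,0.0015,0,0.085]
    - [0,0,-0.05,0,0.085]
    - [0,0,-0.1,0,0.085]

```text
clock: 5.0
tcp_pos: [0.4486, 0.0797, 0.3148]
orientation: [0.545, -3.089, 0.001]
contact_force: [1.6, -0.1, 0.0]
grip_width: 0.0848
gripper_force: 0.0
```

```bash
python3 - <<'E'
from h import *
for n in("side","top"): cv2.imwrite(f"pics/{n}2.png",r.grab_frame(n)[:,:,::-1])
b=cv2.imread("pics/side2.png")[50:230,130:310];a=cv2.imread("pics/top2.png")[140:240,160:260]
cv2.imwrite("pics/c4.png",np.hstack([cv2.resize(b,(400,400),interpolation=2),cv2.resize(a,(400,400),interpolation=2)]))
need((.5755,.3011),.12,.349)
E
```

```text
t 5.1 move [-0.1917  0.1652  0.0294] roll 1.57 grip 0.0851 tip [0.4532 0.0808 0.1475] yaw 1.919 F [1.2 0.5 0.6] j [-0.36  0.23  0.05  2.15 -0.02  0.76  1.63]
```

View pics/c4.png

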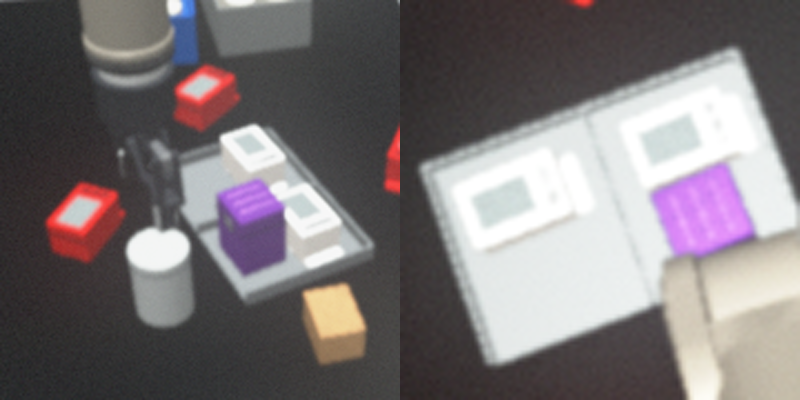

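The tin stands upright on the counter (left crop (160,275)). pack_a is now open to the front (right crop (510,200)). I'll measure it by mask.

```bash
python3 - <<'E'
from h import *
q=(.5645,.2210,.3492);c,s=np.cos(q[2]),np.sin(q[2])
for n in C: 
    Rm=R.from_rotvec(C[n]["rvec"]).as_matrix(); print(n,"cam",(-Rm.T@C[n]["tvec"]).round(3))
for f,n in(("top2","top"),("side2","side")):
    im=cv2.imread(f"pics/{f}.png"); g=cv2.resize(im,None,fx=4,fy=4,interpolation=cv2.INTER_CUBIC)
    m=(g.min(2)>225).astype(np.uint8)
    for nm,xy in(("a",(.5765,.302)),("b",(.622,.171))):
        u=proj(n,[*xy,.05])[0]; 
        k=np.zeros_like(m);cv2.circle(k,(int(u[0]*4),int(u[1]*4)),150 if n=="top" else 170,1,-1)
        cs,_=cv2.findContours(m*k,0,1)
        for w in sorted(cs,key=cv2.contourArea)[-3:]:
            if cv2.contourArea(w)<300: continue
            P=(w[:,0]+.5)/4-.5; W=np.array([ray(n,p,.05) for p in P])-q[:2]
            B=W@np.array([[c,-s],[s,c]]); (ce,wh,an)=cv2.minAreaRect((B*1000).astype(np.float32))
            print(f,nm,"px",P.mean(0).round(),"bay x",(B[:,0].min()*1e3).round(1),(B[:,0].max()*1e3).round(1),"y",(B[:,1].min()*1e3).round(1),(B[:,1].max()*1e3).round(1),"rect",np.round(ce,1),np.round(wh,1),round(an,1))
E
```

```text
side cam [ 0.486 -0.673  0.771]
top cam [0.4   0.042 1.259]
top2 a px [201. 194.] bay x -76.5 78.3 y -43.7 119.7 rect [ 0.5 38.1] [152.7 165.7] 1.2
top2 b px [223. 184.] bay x -64.6 79.3 y -132.3 52.0 rect [  7.2 -40.1] [142.5 182.8] 1.2
side2 a px [264. 141.] bay x 9.9 65.4 y -95.0 -4.9 rect [ 40.7 -52.2] [92.2 53.8] 82.8
side2 a px [243. 116.] bay x 8.0 65.7 y 29.7 116.1 rect [36.5 72.9] [56.7 85.3] 1.6
side2 b px [275. 165.] bay x -6.9 42.5 y -157.7 -138.8 rect [  17.7 -148.2] [49.5 18.1] 2.5
side2 b px [245. 117.] bay x 8.0 65.7 y 29.7 111.9 rect [36.5 70.7] [56.7 81. ] 1.6
side2 b px [266. 143.] bay x 9.9 66.0 y -110.0 -4.9 rect [ 37.6 -57.3] [ 56.1 105. ] 0.7
```

```bash
python3 - <<'E'
from h import *
q=(.5645,.2210,.3492);c,s=np.cos(q[2]),np.sin(q[2])
im=cv2.imread("pics/top2.png"); g=cv2.resize(im,None,fx=4,fy=4,interpolation=cv2.INTER_CUBIC)
m=(g.min(2)>242).astype(np.uint8);cs,_=cv2.findContours(m,0,1)
for w in cs:
    P=(w[:,0]+.5)/4-.5
    if not(170<P[:,0].mean()<260 and 150<P[:,1].mean()<210) or cv2.contourArea(w)<200: continue
    W=np.array([ray("top",p,.05) for p in P])-q[:2];B=W@np.array([[c,-s],[s,c]])*1e3;ce,wh,an=cv2.minAreaRect(B.astype(np.float32))
    print(P.mean(0).round(),B.min(0).round(1),B.max(0).round(1),np.round(ce,1),np.round(wh,1),round(an,1))
need(at(q,(.0373,.067)),.12,.349)
need(at(q,(.0373,.067)),.024,.349)
E
```

```text
[190. 189.] [ 7.  12.1] [ 67.9 114.8] [36.3 63.6] [ 61.5 101.4] 2.0
[232. 173.] [   7.  -123.8] [ 68.5 -24.4] [ 38.1 -74.2] [99.9 61. ] 89.2
t 5.1 move [-0.1913  0.1607  0.0294] roll 1.57 grip 0.0851 tip [0.4532 0.0808 0.1475] yaw 1.919 F [1.2 0.5 0.6] j [-0.36  0.23  0.05  2.15 -0.02  0.76  1.63]
t 5.1 move [-0.1903  0.1607  0.1254] roll 1.57 grip 0.0851 tip [0.4532 0.0808 0.1475] yaw 1.919 F [1.2 0.5 0.6] j [-0.36  0.23  0.05  2.15 -0.02  0.76  1.63]
```

>>> carry_out:
  moves:
    - [-0.02,0.02,0,0.14,0.085]
    - [-0.05,0.04,0,0.28,0.085]
    - [-0.08,0.06,0,0.42,0.085]
    - [-0.1,0.08,0,0.56,0.08]
    - [-0.12,0.1,0,0.7,0.075]
    - [-0.15,0.12,0,0.84,0.07]
    - [-0.17,0.14,0,0.98,0.07]
    - [-0.19,0.16,0,1.12,0.07]

```text
clock: 5.9
tcp_pos: [0.5735, 0.2963, 0.3145]
orientation: [-1.189, -2.908, 0.001]
contact_force: [-0.2, -0.1, 0.0]
grip_width: 0.07
gripper_force: 0.0
```

>>> carry_out:
  moves:
    - [0,0,0,0.14,0.07]
    - [0,0,0,0.28,0.07]
    - [0,0,0,0.42,0.07]
    - [0,0,0,0.45,0.07]
    - [0,0,0.03,0.45,0.07]
    - [0,0,0.03,0.45,0.07]
    - [0,0,0.03,0.45,0.07]
    - [0,0,0.03,0.45,0.07]

```text
clock: 6.7
tcp_pos: [0.5735, 0.2952, 0.2861]
orientation: [1.8, 2.574, 0.002]
contact_force: [0.3, -0.5, 0.7]
grip_width: 0.0699
gripper_force: 0.0
```

```bash
python3 - <<'E'
from h import *
q=(.5645,.2210,.3492)
need(at(q,(.0373,.067)),.024,.349)
b=r.grab_frame("side")[:,:,::-1][60:200,180:320]
cv2.imwrite("pics/c5.png",cv2.resize(b,(600,600),interpolation=2))
E
```

```text
t 6.7 move [0.0004 0.0034 0.0891] roll 0.002 grip 0.0699 tip [0.5736 0.2953 0.1131] yaw 0.351 F [ 0.3 -0.5  0.7] j [-0.82  0.57  0.35  1.75 -0.25  0.86 -0.01]
```

View pics/c5.png

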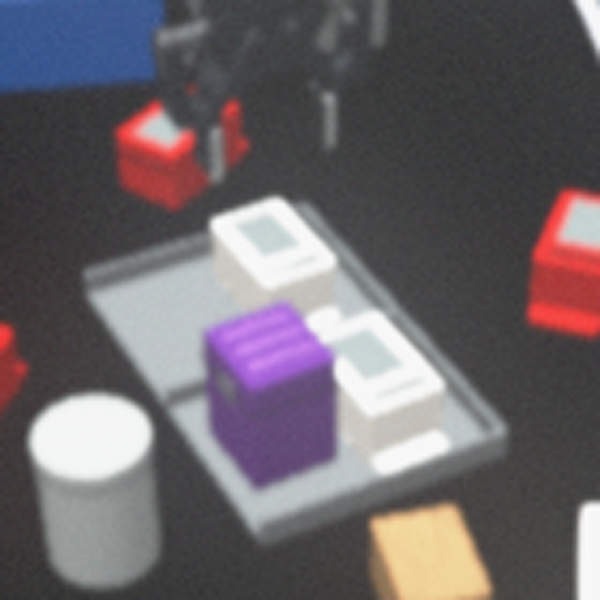

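The fingers straddle pack_a, at crop (275,250). Descending.

>>> carry_out:
  moves:
    - [0,0.002,0.03,0,0.07]
    - [0,0.003,0.06,0,0.07]
    - [0,0.003,0.08,0,0.07]
    - [0,0.003,0.088,0,0.07]
    - [0,0.003,0.088,0,0.055]
    - [0,0.003,0.088,0,0.045]
    - [0,0.003,0.088,0,0.045]
    - [0,0.003,0.088,0,0.045]
  force: 35

```text
clock: 7.55
tcp_pos: [0.576, 0.2963, 0.1981]
orientation: [1.801, 2.574, 0.002]
contact_force: [-2.1, 0.2, 1.1]
grip_width: 0.0516
gripper_force: 38.2
```

>>> carry_out:
  moves:
    - [0,0,-0.01,0,0.045]
    - [0,0,-0.03,0,0.045]
    - [0,0,-0.06,0,0.045]
    - [0,0,-0.1,0,0.045]
    - [0,0,-0.13,0,0.045]
    - [0,0,-0.13,0,0.045]
    - [0,0,-0.13,0,0.045]
    - [0,0,-0.13,0,0.045]

```text
clock: 8.35
tcp_pos: [0.575, 0.296, 0.3257]
orientation: [-1.8, -2.573, 0.004]
contact_force: [0.5, 0.5, -4.5]
grip_width: 0.0515
gripper_force: 37.9
```

```bash
python3 - <<'E'
from h import *
cr=np.array([.5424,-.2574]);yw=-.4113
p1=at((*cr,yw),(.006,0));print("p1",p1)
pk=[at((*p1,yw),(0,y)) for y in(.09,0,-.09)];print(np.round(pk,4))
g=at((*pk[0],yw),(.008-.0065,0))
need(g,.15,yw+np.pi/2)
for n in("side","top"): cv2.imwrite(f"pics/{n}3.png",r.grab_frame(n)[:,:,::-1])
E
```

```text
p1 [ 0.54789961 -0.25979881]
[[ 0.5839 -0.1773]
 [ 0.5479 -0.2598]
 [ 0.5119 -0.3423]]
t 8.35 move [-0.4487 -0.1529  0.0033] roll -0.809 grip 0.0515 tip [0.5745 0.2958 0.1527] yaw 0.35 F [ 0.5  0.5 -4.5] j [-0.84  0.53  0.37  1.72 -0.23  0.94 -0.03]
```

>>> carry_out:
  moves:
    - [-0.03,-0.01,-0.01,0.14,0.045]
    - [-0.06,-0.02,-0.02,0.28,0.045]
    - [-0.09,-0.03,-0.02,0.42,0.045]
    - [-0.12,-0.04,-0.02,0.56,0.045]
    - [-0.15,-0.05,-0.02,0.7,0.045]
    - [-0.18,-0.06,-0.02,0.84,0.045]
    - [-0.21,-0.07,-0.02,0.98,0.045]
    - [-0.24,-0.08,-0.02,1.12,0.045]

```text
clock: 9.25
tcp_pos: [0.5825, 0.0422, 0.3462]
orientation: [-2.896, -1.216, 0.003]
contact_force: [-0.1, -0.2, -4.1]
grip_width: 0.0517
gripper_force: 38.0
```

```bash
python3 - <<'E'
from h import *
need(at((.5839,-.1773,-.4113),(.0025,0)),.15,-.4113+np.pi/2)
E
```

```text
t 9.25 move [-0.1549  0.157   0.0233] roll 1.207 grip 0.0517 tip [0.5822 0.0421 0.1732] yaw -0.776 F [-0.1 -0.2 -4.1] j [-0.7   0.47  0.7   1.87 -0.37  0.94 -0.61]
```

>>> carry_out:
  moves:
    - [-0.02,0.02,0,0.15,0.045]
    - [-0.04,0.04,0,0.3,0.045]
    - [-0.06,0.06,0,0.45,0.045]
    - [-0.08,0.08,0,0.6,0.045]
    - [-0.1,0.1,0,0.75,0.045]
    - [-0.12,0.12,0,0.9,0.045]
    - [-0.14,0.14,0,1.05,0.045]
    - [-0.155,0.157,0,1.2,0.045]

```text
clock: 10.05
tcp_pos: [0.5872, -0.1788, 0.3463]
orientation: [3.076, -0.634, -0.003]
contact_force: [0.8, 0.3, -3.6]
grip_width: 0.0513
gripper_force: 38.0
```

>>> carry_out:
  moves:
    - [0,0,0.02,0.007,0.045]
    - [0,0,0.05,0.007,0.045]
    - [0,0,0.07,0.007,0.045]
    - [0,0,0.08,0.007,0.045]
    - [0,0,0.09,0.007,0.045]
    - [0,0,0.09,0.007,0.045]
    - [0,0,0.09,0.007,0.045]
    - [0,0,0.09,0.007,0.045]

```text
clock: 10.85
tcp_pos: [0.5882, -0.1775, 0.2581]
orientation: [3.077, -0.634, 0.003]
contact_force: [-0.6, 0.1, -3.0]
grip_width: 0.0518
gripper_force: 24.7
```

```bash
python3 - <<'E'
from h import *
need(at((.5839,-.1773,-.4113),(.0025,0)),.044,-.4113+np.pi/2)
for n in("side","top"): cv2.imwrite(f"pics/{n}4.png",r.grab_frame(n)[:,:,::-1])
b=cv2.imread("pics/side4.png")[210:370,200:320];a=cv2.imread("pics/top4.png")[150:250,300:420]
cv2.imwrite("pics/c6.png",np.hstack([cv2.resize(b,(375,500),interpolation=2),cv2.resize(a,(425,500),interpolation=2)]))
E
```

```text
t 10.85 move [-0.0016  0.0016  0.0411] roll 0.005 grip 0.0518 tip [ 0.5885 -0.1775  0.0851] yaw -1.977 F [-0.6  0.1 -3. ] j [-0.41  0.73  0.88  1.86 -0.72  0.9  -1.16]
```

View pics/c6.png

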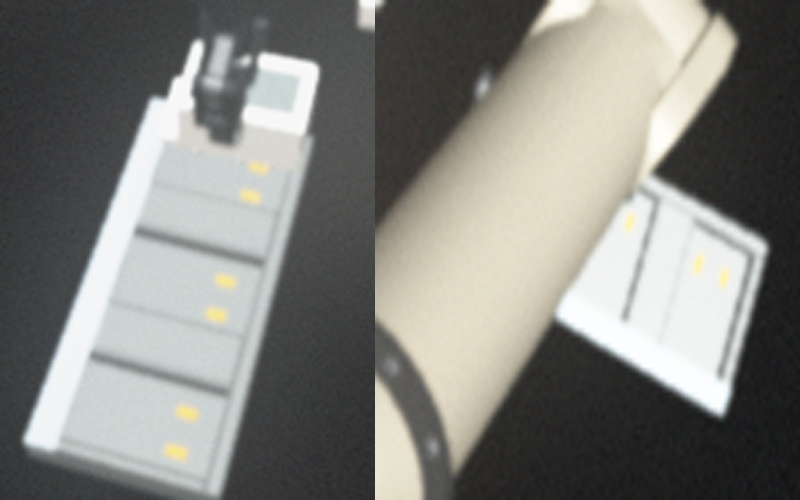

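```bash
python3 - <<'E'
from h import *
o=r.get_obs();print(o["gripper_force"],o["grip_width"])
q=(.5885,-.1775,-.4063)
for sl in(0,-.01):
  for l in[(.04,-.026,0),(-.04,-.026,0),(.04,-.026,.046),(-.04,-.026,.046),(.04,.026,.046),(-.052,-.023,.0)]:
    w=at(q,(l[0]+.0065,l[1])); u=proj("side",[*w,.065+sl+l[2]])[0]
    print(sl,l,((u[0]-200)*3.125).round(),((u[1]-210)*3.125).round())
E
```

```text
24.665618240833282 0.051348410577370336
0 (0.04, -0.026, 0) 297.0 173.0
0 (-0.04, -0.026, 0) 175.0 144.0
0 (0.04, -0.026, 0.046) 302.0 130.0
0 (-0.04, -0.026, 0.046) 175.0 101.0
0 (0.04, 0.026, 0.046) 319.0 65.0
0 (-0.052, -0.023, 0.0) 159.0 136.0
-0.01 (0.04, -0.026, 0) 296.0 181.0
-0.01 (-0.04, -0.026, 0) 175.0 153.0
-0.01 (0.04, -0.026, 0.046) 301.0 140.0
-0.01 (-0.04, -0.026, 0.046) 175.0 111.0
-0.01 (0.04, 0.026, 0.046) 318.0 75.0
-0.01 (-0.052, -0.023, 0.0) 159.0 145.0
```

>>> carry_out:
  moves:
    - [-0.001,0.001,0,0,0.045]
    - [-0.0015,0.0015,0,0.005,0.045]
    - [-0.0015,0.0015,0,0.005,0.045]
    - [-0.0015,0.0015,0,0.005,0.045]
    - [-0.0015,0.0015,0,0.005,0.045]
    - [-0.0015,0.0015,0,0.005,0.045]
    - [-0.0015,0.0015,0,0.005,0.045]
    - [-0.0015,0.0015,0,0.005,0.045]

```text
clock: 11.75
tcp_pos: [0.5858, -0.178, 0.2571]
orientation: [3.075, -0.641, -0.0]
contact_force: [0.0, 0.2, -3.1]
grip_width: 0.0515
gripper_force: 42.5
```

>>> carry_out:
  moves:
    - [0,0,0.01,0,0.045]
    - [0,0,0.02,0,0.045]
    - [0,0,0.03,0,0.045]
    - [0,0,0.038,0,0.045]
    - [0,0,0.04,0,0.045]
    - [0,0,0.042,0,0.045]
    - [0,0,0.044,0,0.045]
    - [0,0,0.046,0,0.045]
  force: 25

```text
clock: 12.55
tcp_pos: [0.585, -0.1778, 0.2124]
orientation: [-3.073, 0.641, 0.004]
contact_force: [-11.7, 8.4, 17.2]
grip_width: 0.0518
gripper_force: 42.0
```

```bash
python3 - <<'E'
from h import *
need(at((.5839,-.1773,-.4113),(.0025,0)),.044,-.4113+np.pi/2);print(r.get_obs()["moment"])
for n in("side",): cv2.imwrite(f"pics/{n}5.png",r.grab_frame(n)[:,:,::-1])
b=cv2.imread("pics/side5.png")[210:310,210:310]
cv2.imwrite("pics/c7.png",cv2.resize(b,(600,600),interpolation=2))
E
```

```text
t 12.55 move [ 0.0012 -0.     -0.0046] roll 0.0 grip 0.0518 tip [ 0.5847 -0.1772  0.0394] yaw -1.982 F [-11.7   8.4  17.2] j [-0.37  0.78  0.82  1.89 -0.78  0.83 -1.12]
[1.34267683 2.01761884 0.11380562]
```

View pics/c7.png

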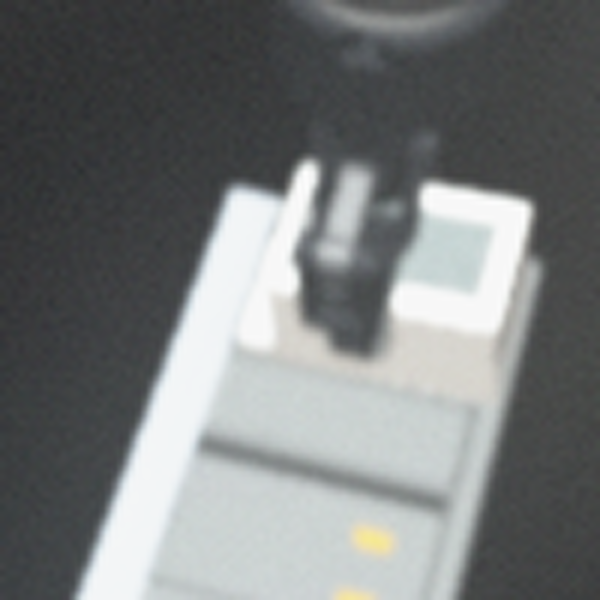

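The side crop shows the heel corner at (495,395) on the heel rim and the tab corner at (240,345) very close to the lip edge. The horizontal and moment readings suggest the toe may be catching the lip, so I'll lift a little, shift 3.5 mm towards the heel and lower again.

>>> carry_out:
  moves:
    - [0,0,-0.003,0,0.045]
    - [0,0,-0.007,0,0.045]
    - [0.003,0,-0.007,0,0.045]
    - [0.0035,0,-0.007,0,0.045]
    - [0.0035,0,-0.004,0,0.045]
    - [0.0035,0,-0.001,0,0.045]
    - [0.0035,0,0.001,0,0.045]
    - [0.0035,0,0.001,0,0.045]

```text
clock: 13.4
tcp_pos: [0.5882, -0.1794, 0.2107]
orientation: [-3.074, 0.641, 0.004]
contact_force: [-7.1, 4.6, 8.9]
grip_width: 0.0513
gripper_force: 41.9
```

```bash
python3 - <<'E'
from h import *
need(at((.5839,-.1773,-.4113),(.0025,0)),.036,-.4113+np.pi/2);print(r.get_obs()["moment"])
E
```

```text
t 13.4 move [-0.0023 -0.0001  0.0017] roll -0.0 grip 0.0513 tip [ 0.5879 -0.179   0.0377] yaw -1.982 F [-7.1  4.6  8.9] j [-0.37  0.79  0.81  1.88 -0.78  0.83 -1.12]
[0.74172055 1.1315435  0.04559725]
```

>>> carry_out:
  moves:
    - [0,0,0.001,0,0.045]
    - [0,0,0.002,0,0.045]
    - [0,0,0.003,0,0.045]
    - [0,0,0.003,0,0.045]
    - [0,0,0.003,0,0.045]
    - [0,0,0.003,0,0.045]
    - [0,0,0.003,0,0.045]
    - [0,0,0.003,0,0.045]

```text
clock: 14.2
tcp_pos: [0.5874, -0.1792, 0.2079]
orientation: [-3.072, 0.641, 0.007]
contact_force: [-10.5, 7.1, 17.1]
grip_width: 0.0513
gripper_force: 43.6
```

```bash
python3 - <<'E'
from h import *
need(at((.5839,-.1773,-.4113),(.0025,0)),.036,-.4113+np.pi/2);print(r.get_obs()["moment"])
E
```

```text
t 14.2 move [-0.0014 -0.0003 -0.0011] roll -0.0 grip 0.0513 tip [ 0.5867 -0.1785  0.0349] yaw -1.982 F [-10.5   7.1  17.1] j [-0.37  0.79  0.81  1.88 -0.78  0.83 -1.12]
[1.20358767 2.03412416 0.1354405 ]
```

```bash
python3 - <<'E'
from h import *
for n in("side",): cv2.imwrite(f"pics/{n}6.png",r.grab_frame(n)[:,:,::-1])
b=cv2.imread("pics/side6.png")[210:310,210:310]
cv2.imwrite("pics/c8.png",cv2.resize(b,(600,600),interpolation=2))
E
```

```text
(no output)
```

View pics/c8.png

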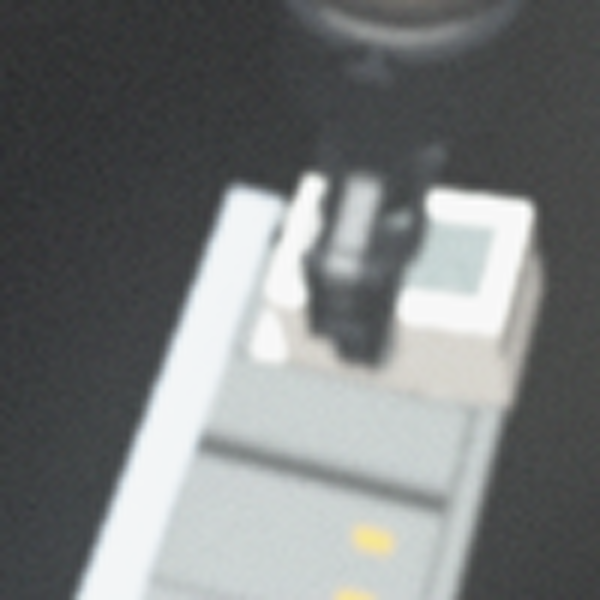

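The pack is clearly tilted: the toe tab, at crop (265,345), is down inside the pocket clear of the lip, and the heel is on the rim. I'll let it settle, regrip, then slide the toe under the lip.

>>> carry_out:
  moves:
    - [0,0,0.001,0,0.045]
    - [0,0,0.001,0,0.06]
    - [0,0,0.001,0,0.06]
    - [0,0,0.001,0,0.06]
    - [0,0,0.001,0,0.06]
    - [0,0,0.001,0,0.045]
    - [0,0,0.001,0,0.045]
    - [0,0,0.001,0,0.045]
  force: 20

```text
clock: 15.05
tcp_pos: [0.5891, -0.1795, 0.2062]
orientation: [3.075, -0.641, 0.0]
contact_force: [0.2, -0.3, -0.4]
grip_width: 0.0516
gripper_force: 21.4
```

>>> carry_out:
  moves:
    - [-0.001,0,0,0,0.045]
    - [-0.002,0,0,0,0.045]
    - [-0.003,0,0,0,0.045]
    - [-0.004,0,0,0,0.045]
    - [-0.005,0,0,0,0.045]
    - [-0.006,0,0,0,0.045]
    - [-0.006,0,0,0,0.045]
    - [-0.006,0,0,0,0.045]

```text
clock: 15.85
tcp_pos: [0.5834, -0.1769, 0.2061]
orientation: [-3.075, 0.641, 0.001]
contact_force: [1.0, 0.1, -1.3]
grip_width: 0.0511
gripper_force: 21.2
```

```bash
python3 - <<'E'
from h import *
need(at((.5839,-.1773,-.4113),(.0025,0)),.036,-.4113+np.pi/2);print(r.get_obs()["moment"])
E
```

```text
t 15.85 move [ 0.0031  0.0001 -0.0029] roll 0.0 grip 0.0511 tip [ 0.5833 -0.1769  0.0331] yaw -1.982 F [ 1.   0.1 -1.3] j [-0.37  0.79  0.81  1.89 -0.79  0.81 -1.11]
[-0.02011506 -0.02762072  0.02372723]
```

Sliding freely; continue until the toe meets the end wall.

>>> carry_out:
  moves:
    - [-0.001,0,0,0,0.045]
    - [-0.002,0,0,0,0.045]
    - [-0.003,0,0,0,0.045]
    - [-0.004,0,0,0,0.045]
    - [-0.004,0,0,0,0.045]
    - [-0.004,0,0,0,0.045]
    - [-0.004,0,0,0,0.045]
    - [-0.004,0,0,0,0.045]

```text
clock: 16.65
tcp_pos: [0.5797, -0.1754, 0.2061]
orientation: [-3.075, 0.641, 0.001]
contact_force: [0.2, 0.4, -0.6]
grip_width: 0.0518
gripper_force: 21.2
```

>>> carry_out:
  moves:
    - [-0.001,0,0,0,0.045]
    - [-0.002,0,0,0,0.045]
    - [-0.003,0,0,0,0.045]
    - [-0.003,0,0,0,0.045]
    - [-0.003,0,0,0,0.045]
    - [-0.003,0,0,0,0.045]
    - [-0.003,0,0,0,0.045]
    - [-0.003,0,0,0,0.045]

```text
clock: 17.45
tcp_pos: [0.577, -0.1742, 0.2061]
orientation: [-3.075, 0.641, 0.001]
contact_force: [0.8, 0.4, -1.9]
grip_width: 0.0517
gripper_force: 21.3
```

```bash
python3 - <<'E'
from h import *
need(at((.5839,-.1773,-.4113),(.0025,0)),.036,-.4113+np.pi/2);print(r.get_obs()["moment"])
for n in("side",): cv2.imwrite(f"pics/{n}7.png",r.grab_frame(n)[:,:,::-1])
b=cv2.imread("pics/side7.png")[210:310,210:310]
cv2.imwrite("pics/c9.png",cv2.resize(b,(600,600),interpolation=2))
E
```

```text
t 17.45 move [ 0.01    0.0001 -0.0029] roll 0.0 grip 0.0517 tip [ 0.577  -0.1741  0.0331] yaw -1.982 F [ 0.8  0.4 -1.9] j [-0.38  0.78  0.81  1.91 -0.79  0.8  -1.11]
[-0.01706478  0.07394938 -0.02400559]
```

View pics/c9.png

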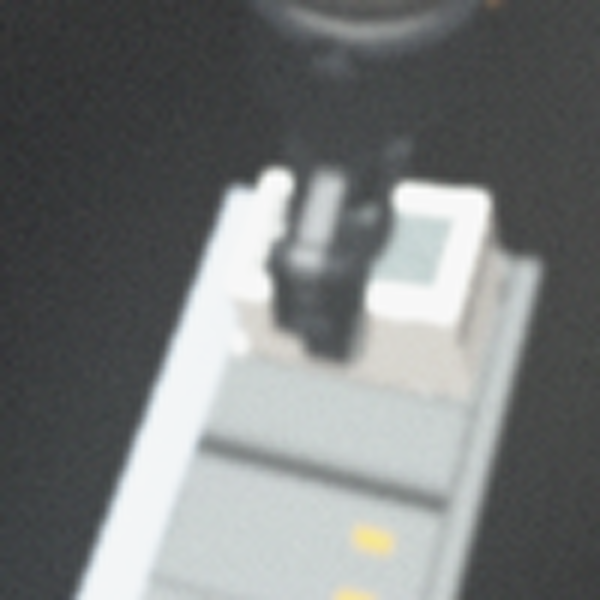

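The toe tab is now under the lip (crop (240,340)) and the heel edge is inside the rim (470,400). Nudge 1.5 mm more, then release so the heel drops between the fingers.

>>> carry_out:
  moves:
    - [-0.001,0,0,0,0.045]
    - [-0.0015,0,0,0,0.045]
    - [-0.0015,0,0,0,0.045]
    - [-0.0015,0,0,0,0.06]
    - [-0.0015,0,0,0,0.062]
    - [-0.0015,0,0,0,0.062]
    - [-0.0015,0,0,0,0.062]
    - [-0.0015,0,0,0,0.062]

```text
clock: 18.3
tcp_pos: [0.5757, -0.1737, 0.2062]
orientation: [3.075, -0.641, 0.0]
contact_force: [0.0, 1.0, 0.4]
grip_width: 0.062
gripper_force: 0.0
```

```bash
python3 - <<'E'
from h import *
need(at((.5839,-.1773,-.4113),(.0025,0)),.036,-.4113+np.pi/2)
q=(.5839,-.1773,-.4113)
im=r.grab_frame("side")[:,:,::-1];cv2.imwrite("pics/side8.png",im)
for z,nm in((.052,"home"),(.068,"up")):
    print(nm,"heel top corners",proj("side",[[*at(q,(.04,-.026)),z],[*at(q,(.04,.026)),z]]).round(1))
E
```

```text
t 18.3 move [ 0.0114  0.0001 -0.0028] roll 0.0 grip 0.062 tip [ 0.5757 -0.1737  0.0332] yaw -1.982 F [0.  1.  0.4] j [-0.38  0.78  0.81  1.91 -0.79  0.8  -1.11]
home heel top corners [[289.1 268.4]
 [294.7 247.9]]
up heel top corners [[289.5 263.9]
 [295.2 243.3]]
```

>>> carry_out:
  moves:
    - [0,0,-0.02,0,0.062]
    - [0,0,-0.05,0,0.062]
    - [0.02,0,-0.06,0,0.03]
    - [0.035,0,-0.06,0,0]
    - [0.035,0,-0.06,0,0]
    - [0.035,0,-0.06,0,0]
    - [0.035,0,-0.06,0,0]
    - [0.035,0,-0.06,0,0]

```text
clock: 19.15
tcp_pos: [0.6071, -0.1873, 0.2657]
orientation: [-3.075, 0.642, 0.002]
contact_force: [-0.5, -0.0, -0.3]
grip_width: -0.0002
gripper_force: 0.0
```

```bash
python3 - <<'E'
from h import *
need(at((.5839,-.1773,-.4113),(.025,0)),.052)
im=r.grab_frame("side")[:,:,::-1];cv2.imwrite("pics/side9.png",im)
cv2.imwrite("pics/c10.png",cv2.resize(im[200:310,200:310],(600,600),interpolation=2))
E
```

```text
t 19.15 move [-0.0003  0.0001  0.0407] roll 0 grip -0.0002 tip [ 0.6069 -0.1873  0.0927] yaw -1.982 F [-0.5 -0.  -0.3] j [-0.39  0.75  0.88  1.81 -0.71  0.94 -1.18]
```

View pics/c10.png

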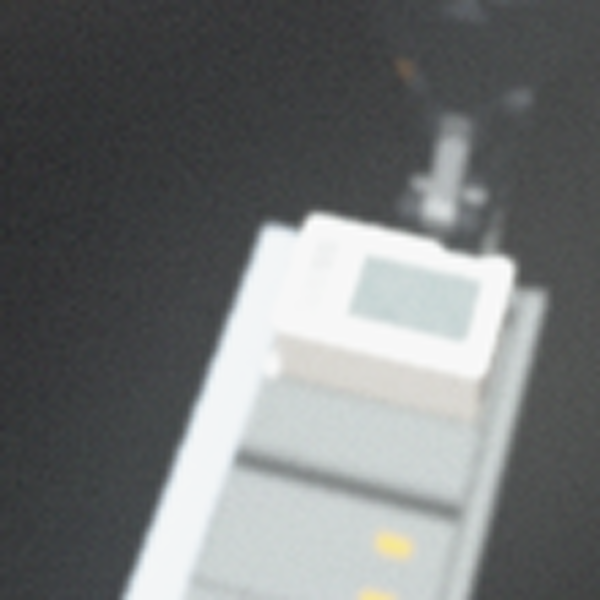

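The pack lies flat in pocket0: heel top corners are at about image (289.8,268.8) and (294,247.3), matching the fully-home prediction within 0.7 px. A gentle press on the heel will confirm it.

>>> carry_out:
  moves:
    - [0,0,0.02,0,0]
    - [0,0,0.035,0,0]
    - [0,0,0.039,0,0]
    - [0,0,0.041,0,0]
    - [0,0,0.042,0,0]
    - [0,0,0.043,0,0]
    - [0,0,0.0435,0,0]
    - [0,0,0.0435,0,0]

```text
clock: 20.0
tcp_pos: [0.6073, -0.1878, 0.2256]
orientation: [-3.072, 0.641, 0.002]
contact_force: [-9.3, 7.4, 28.1]
grip_width: 0.0001
gripper_force: 14.0
```

```bash
python3 - <<'E'
from h import *
need((.4495,.0801),.2,.349+np.pi/2)
E
```

```text
t 20.0 move [-0.2521 -0.1828 -0.1463] roll -0.761 grip 0.0001 tip [ 0.6073 -0.1871  0.0526] yaw -1.982 F [-9.3  7.4 28.1] j [-0.36  0.8   0.83  1.82 -0.76  0.88 -1.14]
```

>>> carry_out:
  moves:
    - [0,0,-0.04,0,0.02]
    - [0,0,-0.08,0,0.04]
    - [-0.04,-0.03,-0.1,-0.14,0.085]
    - [-0.08,-0.06,-0.1,-0.28,0.085]
    - [-0.12,-0.09,-0.1,-0.42,0.085]
    - [-0.16,-0.12,-0.1,-0.56,0.085]
    - [-0.2,-0.15,-0.1,-0.7,0.085]
    - [-0.24,-0.18,-0.1,-0.76,0.085]
  force: 40

```text
clock: 20.8
tcp_pos: [0.4603, 0.0714, 0.3229]
orientation: [-3.092, -0.552, -0.001]
contact_force: [1.3, 1.6, 0.9]
grip_width: 0.0849
gripper_force: 0.0
```

>>> carry_out:
  moves:
    - [-0.002,0,0,0,0.085]
    - [-0.002,0,0,0,0.085]
    - [-0.002,0,0,0,0.085]
    - [-0.002,0,0,0,0.085]
    - [-0.002,0,0,0,0.085]
    - [-0.002,0,0,0,0.085]
    - [-0.002,0,0,0,0.085]
    - [-0.002,0,0,0,0.085]

```text
clock: 21.6
tcp_pos: [0.4598, 0.0692, 0.3226]
orientation: [3.094, 0.544, -0.0]
contact_force: [-0.1, -0.0, 0.4]
grip_width: 0.0849
gripper_force: 0.0
```

```bash
python3 - <<'E'
from h import *
im=r.grab_frame("side")[:,:,::-1];cv2.imwrite("pics/side10.png",im)
for t in("side2","side10"):
    im=cv2.imread(f"pics/{t}.png");u=proj("side",[.4495,.0801,.091])[0]
    g=cv2.resize(im,None,fx=4,fy=4,interpolation=2);m=(g.min(2)>215).astype(np.uint8)
    for w in cv2.findContours(m,0,1)[0]:
        (x,y),*_=cv2.minAreaRect(w)
        if cv2.contourArea(w)>1500 and np.hypot(x/4-u[0],y/4-u[1])<15: print(t,cv2.contourArea(w),x/4,y/4,ray("side",(x/4-.4,y/4-.4),.091))
need((.4495,.0801),.0437,.349+np.pi/2)
E
```

```text
side2 5944.5 201.125 162.375 [0.44869422 0.07884236]
side10 6058.0 201.125 162.125 [0.44872726 0.07973012]
t 21.65 move [-0.0059 -0.0136  0.1059] roll -0.001 grip 0.0851 tip [0.4597 0.0693 0.1496] yaw -1.222 F [0.  0.3 0.1] j [-1.03  0.34  0.91  2.17 -0.38  0.8  -1.1 ]
```

>>> carry_out:
  moves:
    - [-0.006,-0.0136,0.0,0,0.085]
    - [-0.006,-0.0136,0.03,0,0.085]
    - [-0.006,-0.0136,0.07,0,0.085]
    - [-0.006,-0.0136,0.1055,0,0.085]
    - [-0.006,-0.0136,0.1055,0,0.085]
    - [-0.006,-0.0136,0.1055,0,0.05]
    - [-0.006,-0.0136,0.1055,0,0.05]
    - [-0.006,-0.0136,0.1055,0,0.05]

```text
clock: 22.45
tcp_pos: [0.4499, 0.0804, 0.2186]
orientation: [-3.093, -0.545, -0.004]
contact_force: [1.3, -0.7, -2.0]
grip_width: 0.0656
gripper_force: 44.9
```

```bash
python3 - <<'E'
from h import *
need((.5107,.2748),.0477,.349+np.pi/2)
E
```

```text
t 22.45 move [ 0.1236 -0.1619 -0.0018] roll -0.0 grip 0.0656 tip [0.4503 0.0806 0.0456] yaw -1.222 F [ 1.3 -0.7 -2. ] j [-0.87  0.52  0.69  2.24 -0.62  0.57 -0.93]
```

>>> carry_out:
  moves:
    - [0,0,-0.03,0,0.05]
    - [0,0,-0.06,0,0.05]
    - [0,-0.04,-0.065,0,0.05]
    - [0,-0.08,-0.065,0,0.05]
    - [0.01,-0.12,-0.065,0,0.05]
    - [0.04,-0.15,-0.065,0,0.05]
    - [0.08,-0.162,-0.065,0,0.05]
    - [0.12,-0.162,-0.065,0,0.05]

```text
clock: 23.25
tcp_pos: [0.5064, 0.2776, 0.283]
orientation: [-3.09, -0.554, -0.0]
contact_force: [1.6, 0.1, -1.7]
grip_width: 0.066
gripper_force: 46.5
```

>>> carry_out:
  moves:
    - [0.003,0,0,0,0.05]
    - [0.003,0,0,0,0.05]
    - [0.003,0,0.01,0,0.05]
    - [0.003,0,0.03,0,0.05]
    - [0.003,0,0.05,0,0.05]
    - [0.003,0,0.05,0,0.05]
    - [0.003,0,0.05,0,0.05]
    - [0.003,0,0.05,0,0.05]

```text
clock: 24.05
tcp_pos: [0.5097, 0.2744, 0.2331]
orientation: [-3.093, -0.545, -0.002]
contact_force: [-0.3, 0.5, -2.1]
grip_width: 0.0661
gripper_force: 46.4
```

```bash
python3 - <<'E'
from h import *
need((.5107,.2748),.0487,.349+np.pi/2)
E
```

```text
t 24.05 move [ 0.0011 -0.      0.0114] roll -0.001 grip 0.0661 tip [0.5099 0.2745 0.0601] yaw -1.222 F [-0.3  0.5 -2.1] j [-1.12  0.66  0.71  1.96 -0.62  0.76 -1.27]
```

>>> carry_out:
  moves:
    - [0.001,0,0.006,0,0.05]
    - [0.001,0,0.009,0,0.05]
    - [0.001,0,0.011,0,0.05]
    - [0.001,0,0.012,0,0.05]
    - [0.001,0,0.012,0,0.05]
    - [0.001,0,0.012,0,0.05]
    - [0.001,0,0.012,0,0.05]
    - [0.001,0,0.012,0,0.05]

```text
clock: 24.85
tcp_pos: [0.5114, 0.2751, 0.2224]
orientation: [-3.092, -0.544, -0.003]
contact_force: [-5.6, 0.8, 18.7]
grip_width: 0.066
gripper_force: 46.3
```

```bash
python3 - <<'E'
from h import *
need((.5107,.2748),.0487,.349+np.pi/2)
E
```

```text
t 24.85 move [-0.0008  0.0001  0.0007] roll -0.0 grip 0.066 tip [0.5117 0.2756 0.0494] yaw -1.222 F [-5.6  0.8 18.7] j [-1.11  0.67  0.7   1.96 -0.64  0.74 -1.26]
```

>>> carry_out:
  moves:
    - [0,0,-0.001,0,0.05]
    - [0,0,-0.0015,0,0.085]
    - [0,0,-0.0015,0,0.085]
    - [0,0,-0.0015,0,0.085]
    - [0,0,-0.04,0,0.085]
    - [0,0,-0.08,0,0.085]
    - [0,0.04,-0.09,0,0.085]
    - [0,0.08,-0.09,0,0.085]

```text
clock: 25.65
tcp_pos: [0.5387, 0.2004, 0.3121]
orientation: [-3.091, -0.551, -0.006]
contact_force: [-0.3, -0.2, 0.0]
grip_width: 0.0851
gripper_force: 0.0
```

```bash
python3 - <<'E'
from h import *
im=r.grab_frame("side")[:,:,::-1];cv2.imwrite("pics/side11.png",im)
q=(.5645,.2210,.3492);c,s=np.cos(q[2]),np.sin(q[2])
for t in("side0","side11"):
    im=cv2.imread(f"pics/{t}.png")
    g=cv2.resize(im,None,fx=4,fy=4,interpolation=2).astype(int);u=proj("side",[.51,.275,.095])[0]
    m=(g.min(2)>205).astype(np.uint8)
    for w in cv2.findContours(m,0,1)[0]:
        (x,y),wh,_=cv2.minAreaRect(w)
        if cv2.contourArea(w)>1000 and np.hypot(x/4-u[0],y/4-u[1])<15: print(t,"tin",cv2.contourArea(w),x/4,y/4,np.round(wh,0))
    m=((g[...,0]-g[...,1]>70)&(g[...,0]>130)).astype(np.uint8)  # bright purple top
    w=max(cv2.findContours(m,0,1)[0],key=cv2.contourArea)
    W=np.array([ray("side",(p+.5)/4-.5,.09) for p in w[:,0]])-q[:2];B=W@np.array([[c,-s],[s,c]])*1e3
    ce,wh,an=cv2.minAreaRect(B.astype(np.float32));print(t,"case",np.round(ce,1),np.round(wh,1),round(an,1),B.min(0).round(1),B.max(0).round(1))
need(at(q,(-.032,-.0655)),.045)
E
```

```text
side0 tin 10010.0 234.3184814453125 113.77568817138672 [200.  85.]
side0 case [-33.9 -66.7] [58.8 65.5] 1.7 [-63.6 -99.9] [ -3.9 -34. ]
side11 tin 4284.5 220.75 111.0 [58. 94.]
side11 case [-33.6 -66.7] [60.  66.1] 1.7 [ -64.  -100.4] [ -3.5 -33.6]
t 25.7 move [0.0008 0.0456 0.0943] roll 0 grip 0.0846 tip [0.5411 0.191  0.1391] yaw -1.229 F [ 1.3 -6.6  0. ] j [-1.06  0.54  0.82  1.93 -0.51  0.89 -1.21]
```

>>> carry_out:
  moves:
    - [0,0.04,0,0,0.085]
    - [0,0.0535,0,0,0.085]
    - [0,0.0535,0,0,0.085]
    - [0,0.0535,0,0,0.085]
    - [0,0.0535,0,0,0.085]
    - [0,0.0535,0,0,0.085]
    - [0,0.0535,0,0,0.085]
    - [0,0.0535,0,0,0.085]

```text
clock: 26.5
tcp_pos: [0.556, 0.15, 0.3101]
orientation: [-3.094, -0.547, 0.0]
contact_force: [0.0, -0.6, 0.1]
grip_width: 0.0852
gripper_force: 0.0
```

```bash
python3 - <<'E'
from h import *
q=(.5645,.2210,.3492)
need(at(q,(-.033,-.066)),.046,.349+np.pi/2)
E
```

```text
t 26.5 move [-0.0007  0.0022  0.0911] roll 0.001 grip 0.0852 tip [0.556  0.15   0.1371] yaw -1.221 F [ 0.  -0.6  0.1] j [-0.97  0.55  0.81  1.92 -0.51  0.89 -1.12]
```

>>> carry_out:
  moves:
    - [-0.0007,0.002,0.03,0,0.085]
    - [-0.0007,0.002,0.06,0,0.085]
    - [-0.0007,0.002,0.091,0,0.085]
    - [-0.0007,0.002,0.091,0,0.085]
    - [-0.0007,0.002,0.091,0,0.06]
    - [-0.0007,0.002,0.091,0,0.05]
    - [-0.0007,0.002,0.091,0,0.05]
    - [-0.0007,0.002,0.091,0,0.05]
  force: 40

```text
clock: 27.3
tcp_pos: [0.5569, 0.1474, 0.2207]
orientation: [-3.093, -0.545, -0.004]
contact_force: [0.3, -0.5, 6.7]
grip_width: 0.0639
gripper_force: 45.1
```

```bash
python3 - <<'E'
from h import *
need((.45,.08),.15)
E
```

```text
t 27.3 move [-0.1232  0.0268 -0.1026] roll 0 grip 0.0639 tip [0.5574 0.1476 0.0477] yaw -1.222 F [ 0.3 -0.5  6.7] j [-0.87  0.67  0.69  1.97 -0.63  0.73 -1.02]
```

>>> carry_out:
  moves:
    - [0,0,-0.03,0,0.05]
    - [0,0,-0.06,0,0.05]
    - [-0.04,0.01,-0.06,0,0.05]
    - [-0.08,0.02,-0.06,0,0.05]
    - [-0.12,0.027,-0.06,0,0.05]
    - [-0.123,0.027,-0.06,0,0.05]
    - [-0.123,0.027,-0.06,0,0.05]
    - [-0.123,0.027,-0.06,0,0.05]

```text
clock: 28.1
tcp_pos: [0.4508, 0.0805, 0.2797]
orientation: [-3.093, -0.546, -0.003]
contact_force: [-0.5, 1.2, -2.2]
grip_width: 0.0639
gripper_force: 45.4
```

>>> carry_out:
  moves:
    - [0,0,0.02,0,0.05]
    - [0,0,0.04,0,0.05]
    - [0,0,0.055,0,0.05]
    - [0,0,0.06,0,0.05]
    - [0,0,0.0625,0,0.05]
    - [0,0,0.064,0,0.05]
    - [0,0,0.064,0,0.05]
    - [0,0,0.064,0,0.05]

```text
clock: 28.9
tcp_pos: [0.4505, 0.0798, 0.2166]
orientation: [-3.092, -0.545, -0.001]
contact_force: [-5.7, -0.4, 17.2]
grip_width: 0.064
gripper_force: 47.1
```

>>> carry_out:
  moves:
    - [0,0,-0.001,0,0.05]
    - [0,0,-0.001,0,0.085]
    - [0,0,-0.001,0,0.085]
    - [0,0,-0.001,0,0.085]
    - [0,0,-0.04,0,0.085]
    - [0,0,-0.08,0,0.085]
    - [0,0,-0.1,0,0.085]
    - [0,0,-0.1,0,0.085]

```text
clock: 29.7
tcp_pos: [0.4509, 0.08, 0.3174]
orientation: [-3.092, -0.545, -0.008]
contact_force: [0.5, 0.3, -0.3]
grip_width: 0.0855
gripper_force: 0.0
```

```bash
python3 - <<'E'
from h import *
for n in C: cv2.imwrite(f"pics/{n}12.png",r.grab_frame(n)[:,:,::-1])
q=(.5645,.2210,.3492);c,s=np.cos(q[2]),np.sin(q[2])
for n,th in(("top",242),("side",225)):
    g=cv2.resize(cv2.imread(f"pics/{n}12.png"),None,fx=4,fy=4,interpolation=2)
    m=(g.min(2)>th).astype(np.uint8)
    for w in cv2.findContours(m,0,1)[0]:
        if cv2.contourArea(w)<400: continue
        W=np.array([ray(n,(p+.5)/4-.5,.05) for p in w[:,0]])-q[:2];B=W@np.array([[c,-s],[s,c]])*1e3
        ce,wh,an=cv2.minAreaRect(B.astype(np.float32))
        if abs(B.mean(0)[0]-35)<50 and abs(B.mean(0)[1]+75)<80: print(n,np.round(ce,1),np.round(wh,1),round(an,1),B.min(0).round(1),B.max(0).round(1))
b=cv2.imread("pics/side12.png")[80:200,180:320];a=cv2.imread("pics/top12.png")[140:230,160:265]
cv2.imwrite("pics/c11.png",np.hstack([cv2.resize(b,(400,343),interpolation=2),cv2.resize(a,(400,343),interpolation=2)]))
need(at(q,(.0375,-.074)),.11,.349)
E
```

```text
top [ 38.3 -74.1] [96.3 57.7] 89.2 [   8.9 -122. ] [ 67.  -26.1]
side [  17.9 -148.1] [49. 18.] 2.7 [  -6.6 -157.7] [  42.4 -138.8]
side [ 37.3 -65.8] [56.3 87.2] 2.2 [   8.5 -110. ] [ 65.8 -21.8]
t 29.8 move [ 0.1935 -0.019   0.0321] roll -1.57 grip 0.0846 tip [0.4498 0.0803 0.142 ] yaw -1.221 F [ 0.4 -0.  -0.2] j [-1.08  0.35  0.93  2.19 -0.4   0.78 -1.11]
```

View pics/c11.png

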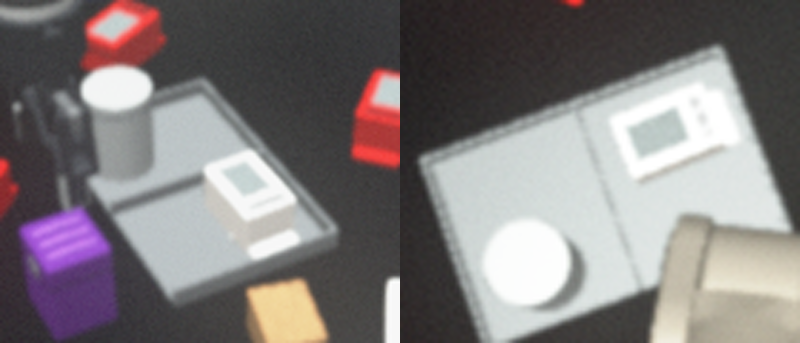

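The pack_b crop shows it alone in the right lane (side crop (250,200), top crop (665,130)). The tin is back in place in the left lane and the case stands on the counter.

>>> carry_out:
  moves:
    - [0.03,-0.003,0,-0.14,0.085]
    - [0.06,-0.006,0,-0.28,0.085]
    - [0.09,-0.009,0,-0.42,0.085]
    - [0.12,-0.012,0,-0.56,0.08]
    - [0.15,-0.015,0,-0.7,0.075]
    - [0.18,-0.019,0,-0.84,0.07]
    - [0.1935,-0.019,0,-0.98,0.07]
    - [0.1935,-0.019,0,-1.12,0.07]

```text
clock: 30.6
tcp_pos: [0.6263, 0.1648, 0.3125]
orientation: [-2.324, -2.112, 0.003]
contact_force: [0.2, -0.4, 0.5]
grip_width: 0.07
gripper_force: 0.0
```

>>> carry_out:
  moves:
    - [0,0,0,-0.14,0.07]
    - [0,0,0,-0.28,0.07]
    - [0,0,0,-0.42,0.07]
    - [0,0,0,-0.45,0.07]
    - [0,0,0.03,-0.45,0.07]
    - [0,0,0.03,-0.45,0.07]
    - [0,0,0.03,-0.45,0.07]
    - [0,0,0.03,-0.45,0.07]

```text
clock: 31.4
tcp_pos: [0.6255, 0.1639, 0.2857]
orientation: [1.804, 2.571, 0.0]
contact_force: [-0.1, 0.8, -0.9]
grip_width: 0.07
gripper_force: 0.0
```

```bash
python3 - <<'E'
from h import *
q=(.5645,.2210,.3492)
need(at(q,(.0375,-.0725)),.024,.349)
E
```

```text
t 31.4 move [ 0.0021 -0.0003  0.0887] roll -0.002 grip 0.07 tip [0.6256 0.1639 0.1127] yaw 0.347 F [-0.1  0.8 -0.9] j [-0.63  0.58  0.39  1.75 -0.28  0.86  0.23]
```

>>> carry_out:
  moves:
    - [0.002,0,0.03,-0.002,0.07]
    - [0.002,0,0.06,-0.002,0.07]
    - [0.002,0,0.08,-0.002,0.07]
    - [0.002,0,0.088,-0.002,0.07]
    - [0.002,0,0.088,-0.002,0.055]
    - [0.002,0,0.088,-0.002,0.045]
    - [0.002,0,0.088,-0.002,0.045]
    - [0.002,0,0.088,-0.002,0.045]
  force: 35

```text
clock: 32.2
tcp_pos: [0.6247, 0.1658, 0.1981]
orientation: [1.801, 2.574, 0.002]
contact_force: [-0.2, 0.8, 0.5]
grip_width: 0.0512
gripper_force: 38.3
```

>>> carry_out:
  moves:
    - [0,0,-0.01,0,0.045]
    - [0,0,-0.03,0,0.045]
    - [0,0,-0.06,0,0.045]
    - [0,0,-0.1,0,0.045]
    - [0,0,-0.14,0,0.045]
    - [0,0,-0.14,0,0.045]
    - [0,0,-0.14,0,0.045]
    - [0,0,-0.14,0,0.045]

```text
clock: 33.0
tcp_pos: [0.6237, 0.1657, 0.3362]
orientation: [-1.8, -2.573, 0.002]
contact_force: [0.1, -0.4, -2.7]
grip_width: 0.0514
gripper_force: 37.9
```

```bash
python3 - <<'E'
from h import *
need(at((.5119,-.3423,-.4113),(.006,0)),.15,-.4113+np.pi/2)
E
```

```text
t 33.0 move [-0.443  -0.2749  0.0136] roll -0.809 grip 0.0514 tip [0.6234 0.1657 0.1632] yaw 0.35 F [ 0.1 -0.4 -2.7] j [-0.65  0.52  0.42  1.72 -0.25  0.96  0.21]
```

>>> carry_out:
  moves:
    - [-0.03,-0.015,0,0.15,0.045]
    - [-0.06,-0.035,0,0.3,0.045]
    - [-0.09,-0.052,0,0.45,0.045]
    - [-0.12,-0.07,0,0.6,0.045]
    - [-0.15,-0.09,0,0.75,0.045]
    - [-0.18,-0.11,0,0.9,0.045]
    - [-0.21,-0.13,0,1.05,0.045]
    - [-0.24,-0.15,0,1.2,0.045]

```text
clock: 33.8
tcp_pos: [0.5648, -0.1122, 0.3357]
orientation: [-2.942, -1.099, 0.004]
contact_force: [0.2, -0.5, -1.9]
grip_width: 0.0516
gripper_force: 38.0
```

```bash
python3 - <<'E'
from h import *
need(at((.5119,-.3423,-.4113),(.006,0)),.15,-.4113+np.pi/2)
E
```

```text
t 33.8 move [-0.1882  0.1446  0.0129] roll 1.126 grip 0.0516 tip [ 0.5643 -0.1122  0.1627] yaw -0.856 F [ 0.2 -0.5 -1.9] j [-0.48  0.49  0.76  1.9  -0.42  0.92 -0.38]
```

>>> carry_out:
  moves:
    - [-0.025,0.02,0,0.14,0.045]
    - [-0.05,0.04,0,0.28,0.045]
    - [-0.075,0.06,0,0.42,0.045]
    - [-0.1,0.08,0,0.56,0.045]
    - [-0.125,0.1,0,0.7,0.045]
    - [-0.15,0.12,0,0.84,0.045]
    - [-0.175,0.135,0,0.98,0.045]
    - [-0.188,0.1445,0,1.12,0.045]

```text
clock: 34.6
tcp_pos: [0.518, -0.346, 0.3359]
orientation: [3.075, -0.637, -0.005]
contact_force: [0.8, 0.3, -2.5]
grip_width: 0.0512
gripper_force: 38.0
```

>>> carry_out:
  moves:
    - [0,0,0.01,0.006,0.045]
    - [0,0,0.03,0.006,0.045]
    - [0,0,0.05,0.006,0.045]
    - [0,0,0.07,0.006,0.045]
    - [0,0,0.09,0.006,0.045]
    - [0,0,0.1,0.006,0.045]
    - [0,0,0.1,0.006,0.045]
    - [0,0,0.1,0.006,0.045]

```text
clock: 35.4
tcp_pos: [0.5202, -0.3435, 0.2371]
orientation: [-3.078, 0.63, 0.001]
contact_force: [-0.4, -0.9, -1.5]
grip_width: 0.0516
gripper_force: 37.8
```

```bash
python3 - <<'E'
from h import *
need(at((.5119,-.3423,-.4113),(.006,0)),.044,-.4113+np.pi/2)
im=r.grab_frame("side")[:,:,::-1];cv2.imwrite("pics/side13.png",im)
o=r.get_obs();t=o["tcp_pos"];z=t[2]-.173-.020;q=(t[0],t[1],-.4113)
print("pred pack corners (heel near top, heel far top, heel near bottom)",proj("side",[[*at(q,(.046,-.026)),z+.046],[*at(q,(.046,.026)),z+.046],[*at(q,(.046,-.026)),z]]).round(1))
g=cv2.resize(im,None,fx=4,fy=4,interpolation=2);u=proj("side",[*at(q,(.02,0)),z+.046])[0]
m=(g.min(2)>228).astype(np.uint8)
for w in cv2.findContours(m,0,1)[0]:
    P=(w[:,0]+.5)/4-.5
    if cv2.contourArea(w)>300 and np.linalg.norm(P.mean(0)-u)<35: print(cv2.contourArea(w),"right",P[P[:,0].argmax()],"bottom",P[P[:,1].argmax()],"top",P[P[:,1].argmin()])
E
```

```text
t 35.4 move [-0.0021  0.0022  0.0201] roll 0.007 grip 0.0516 tip [ 0.5201 -0.3435  0.0641] yaw -1.975 F [-0.4 -0.9 -1.5] j [-0.12  0.79  0.88  1.85 -0.78  0.89 -0.83]
pred pack corners (heel near top, heel far top, heel near bottom) [[274.4 346.5]
 [281.9 317.9]
 [273.7 357.8]]
5855.5 right [280.875 319.375] bottom [271.875 346.625] top [262.375 313.125]
```

>>> carry_out:
  moves:
    - [-0.001,0.001,0,0.007,0.045]
    - [-0.0015,0.0022,0,0.007,0.045]
    - [-0.0015,0.0022,0.005,0.007,0.045]
    - [-0.0015,0.0022,0.01,0.007,0.045]
    - [-0.0015,0.0022,0.015,0.007,0.045]
    - [-0.0015,0.0022,0.018,0.007,0.045]
    - [-0.0015,0.0022,0.018,0.007,0.045]
    - [-0.0015,0.0022,0.018,0.007,0.045]
  force: 25

```text
clock: 36.25
tcp_pos: [0.5177, -0.3453, 0.2191]
orientation: [3.075, -0.643, -0.0]
contact_force: [-0.4, -0.1, -3.3]
grip_width: 0.0512
gripper_force: 37.9
```

```bash
python3 - <<'E'
from h import *
need(at((.5119,-.3423,-.4113),(.006,0)),.036,-.4113+np.pi/2)
E
```

```text
t 36.25 move [-0.0006 -0.0004  0.0101] roll -0.001 grip 0.0512 tip [ 0.5177 -0.3453  0.0461] yaw -1.983 F [-0.4 -0.1 -3.3] j [-0.1   0.81  0.86  1.86 -0.8   0.87 -0.81]
```

>>> carry_out:
  moves:
    - [-0.0005,0,0.002,0,0.045]
    - [-0.0005,0,0.004,0,0.045]
    - [-0.0005,0,0.005,0,0.045]
    - [-0.0005,0,0.006,0,0.045]
    - [-0.0005,0,0.007,0,0.045]
    - [-0.0005,0,0.008,0,0.045]
    - [-0.0005,0,0.009,0,0.045]
    - [-0.0005,0,0.0095,0,0.045]

```text
clock: 37.05
tcp_pos: [0.5158, -0.3448, 0.2109]
orientation: [-3.072, 0.643, 0.004]
contact_force: [-9.3, 8.2, 17.5]
grip_width: 0.0514
gripper_force: 37.0
```

```bash
python3 - <<'E'
from h import *
need(at((.5119,-.3423,-.4113),(.006,0)),.036,-.4113+np.pi/2);print(r.get_obs()["moment"])
E
```

```text
t 37.05 move [ 0.0014 -0.0007  0.0019] roll -0.001 grip 0.0514 tip [ 0.5155 -0.3441  0.0379] yaw -1.984 F [-9.3  8.2 17.5] j [-0.09  0.82  0.85  1.87 -0.81  0.86 -0.8 ]
[1.64818009 1.61414981 0.11137674]
```

>>> carry_out:
  moves:
    - [0.001,0,0.001,0,0.045]
    - [0.001,0,0.002,0,0.045]
    - [0.001,0,0.003,0,0.045]
    - [0.001,0,0.004,0,0.045]
    - [0.001,0,0.004,0,0.045]
    - [0.001,0,0.004,0,0.045]
    - [0.001,0,0.004,0,0.045]
    - [0.001,0,0.004,0,0.045]

```text
clock: 37.85
tcp_pos: [0.5153, -0.3448, 0.2065]
orientation: [-3.07, 0.644, 0.009]
contact_force: [-13.4, 10.2, 18.6]
grip_width: 0.0514
gripper_force: 38.9
```

```bash
python3 - <<'E'
from h import *
need(at((.5119,-.3423,-.4113),(.006,0)),.036,-.4113+np.pi/2);print(r.get_obs()["moment"])
im=r.grab_frame("side")[:,:,::-1];cv2.imwrite("pics/side14.png",im)
cv2.imwrite("pics/c12.png",cv2.resize(im[284:384,195:295],(600,600),interpolation=2))
E
```

```text
t 37.85 move [ 0.0018 -0.0009 -0.0025] roll -0.002 grip 0.0514 tip [ 0.5145 -0.3438  0.0335] yaw -1.984 F [-13.4  10.2  18.6] j [-0.09  0.82  0.85  1.87 -0.82  0.85 -0.8 ]
[2.00089595 2.35653809 0.16009049]
```

View pics/c12.png

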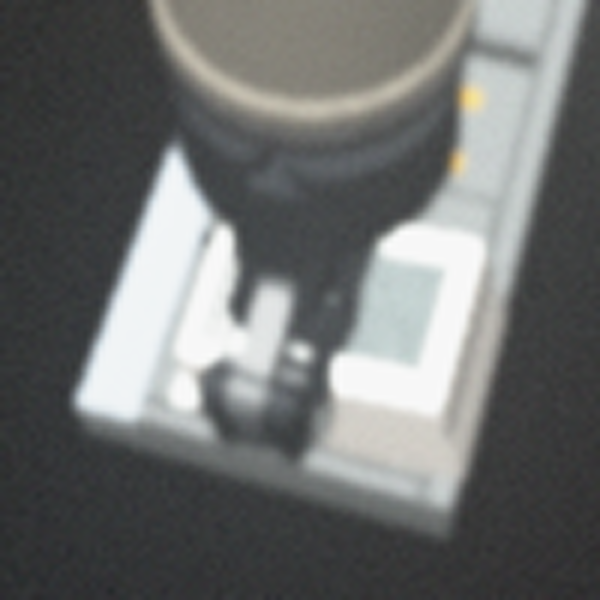

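The pack is tilted with its toe tab inside the pocket at crop (185,385), clear of the lip, and the heel on the rim. Same settling, regrip and slide as before.

>>> carry_out:
  moves:
    - [0,0,0.0,0,0.045]
    - [0,0,0.0,0,0.06]
    - [0,0,0,0,0.06]
    - [0,0,0,0,0.06]
    - [0,0,0,0,0.06]
    - [0,0,0,0,0.045]
    - [0,0,0,0,0.045]
    - [0,0,0,0,0.045]
  force: 20

```text
clock: 38.7
tcp_pos: [0.5184, -0.3455, 0.2057]
orientation: [3.075, -0.643, 0.001]
contact_force: [0.5, -0.9, 0.9]
grip_width: 0.0517
gripper_force: 21.8
```

>>> carry_out:
  moves:
    - [-0.001,0,0,0,0.045]
    - [-0.002,0,0,0,0.045]
    - [-0.003,0,0,0,0.045]
    - [-0.004,0,0,0,0.045]
    - [-0.005,0,0,0,0.045]
    - [-0.006,0,0,0,0.045]
    - [-0.007,0,0,0,0.045]
    - [-0.007,0,0,0,0.045]

```text
clock: 39.5
tcp_pos: [0.5116, -0.3425, 0.2056]
orientation: [-3.075, 0.643, 0.0]
contact_force: [1.3, -1.3, -0.9]
grip_width: 0.0518
gripper_force: 21.6
```

>>> carry_out:
  moves:
    - [-0.001,0,0,0,0.045]
    - [-0.002,0,0,0,0.045]
    - [-0.003,0,0,0,0.045]
    - [-0.004,0,0,0,0.045]
    - [-0.005,0,0,0,0.045]
    - [-0.005,0,0,0,0.045]
    - [-0.005,0,0,0,0.045]
    - [-0.005,0,0,0,0.045]

```text
clock: 40.3
tcp_pos: [0.5071, -0.3405, 0.2056]
orientation: [-3.075, 0.643, 0.001]
contact_force: [-0.3, -0.4, 0.1]
grip_width: 0.0517
gripper_force: 21.6
```

```bash
python3 - <<'E'
from h import *
need(at((.5119,-.3423,-.4113),(.0,0)),.033,-.4113+np.pi/2);print(r.get_obs()["moment"])
E
```

```text
t 40.3 move [ 0.0051 -0.0003 -0.0004] roll -0.001 grip 0.0517 tip [ 0.507  -0.3405  0.0326] yaw -1.983 F [-0.3 -0.4  0.1] j [-0.09  0.81  0.84  1.89 -0.82  0.83 -0.79]
[-0.00672891 -0.01572215 -0.01617024]
```

>>> carry_out:
  moves:
    - [-0.001,0,0,0,0.045]
    - [-0.002,0,0,0,0.045]
    - [-0.003,0,0,0,0.045]
    - [-0.0035,0,0,0,0.045]
    - [-0.0035,0,0,0,0.045]
    - [-0.0035,0,0,0,0.045]
    - [-0.0035,0,0,0,0.045]
    - [-0.0035,0,0,0,0.045]

```text
clock: 41.1
tcp_pos: [0.5043, -0.3393, 0.2058]
orientation: [3.075, -0.643, 0.001]
contact_force: [3.0, -0.8, -1.2]
grip_width: 0.0518
gripper_force: 21.5
```

>>> carry_out:
  moves:
    - [0,0,0,0,0.06]
    - [0,0,0,0,0.062]
    - [0,0,0,0,0.062]
    - [0,0,-0.03,0,0.062]
    - [0,0,-0.06,0,0.062]
    - [0.02,0,-0.06,0,0.03]
    - [0.033,0,-0.06,0,0]
    - [0.033,0,-0.06,0,0]

```text
clock: 41.9
tcp_pos: [0.5354, -0.3525, 0.2657]
orientation: [3.075, -0.641, 0.001]
contact_force: [0.2, 0.6, 0.2]
grip_width: 0.0187
gripper_force: 0.0
```

>>> carry_out:
  moves:
    - [0,0,0,0,0]
    - [0,0,0,0,0]
    - [0,0,0,0,0]
    - [0,0,0,0,0]
    - [0,0,0.01,0,0]
    - [0,0,0.02,0,0]
    - [0,0,0.03,0,0]
    - [0,0,0.03,0,0]

```text
clock: 42.7
tcp_pos: [0.5338, -0.3518, 0.2335]
orientation: [-3.074, 0.643, 0.005]
contact_force: [-0.7, -0.2, -0.1]
grip_width: -0.0001
gripper_force: 0.0
```

```bash
python3 - <<'E'
from h import *
q=(.5119,-.3423,-.4113)
need(at(q,(.025,0)),.052)
im=r.grab_frame("side")[:,:,::-1];cv2.imwrite("pics/side15.png",im)
for z in(.052,.06,.068): print(z,proj("side",[[*at(q,(.04,-.026)),z],[*at(q,(.04,.026)),z],[*at(q,(-.04,-.026)),z]]).round(1).tolist())
g=cv2.resize(im,None,fx=4,fy=4,interpolation=2);u=proj("side",[*at(q,(.0,0)),.052])[0]
m=(g.min(2)>228).astype(np.uint8)
for w in cv2.findContours(m,0,1)[0]:
    P=(w[:,0]+.5)/4-.5
    if cv2.contourArea(w)>500 and np.linalg.norm(P.mean(0)-u)<30: print(cv2.contourArea(w),"right",P[P[:,0].argmax()],"bottom",P[P[:,1].argmax()],"top",P[P[:,1].argmin()],"left",P[P[:,0].argmin()])
E
```

```text
t 42.7 move [0.0012 0.     0.0085] roll 0 grip -0.0001 tip [ 0.5333 -0.3515  0.0605] yaw -1.983 F [-0.7 -0.2 -0.1] j [-0.1   0.81  0.88  1.81 -0.78  0.91 -0.84]
0.052 [[265.4, 354.9], [273.0, 327.0], [221.3, 342.1]]
0.06 [[265.5, 352.9], [273.1, 325.0], [221.0, 340.2]]
0.068 [[265.5, 351.0], [273.3, 322.9], [220.7, 338.1]]
19135.5 right [271.875 328.125] bottom [261.625 355.125] top [232.375 286.125] left [208.625 349.625]
```

Bottom and right edges match the "home" prediction. Gentle press on the heel to confirm.

>>> carry_out:
  moves:
    - [0,0,0.004,0,0]
    - [0,0,0.007,0,0]
    - [0,0,0.009,0,0]
    - [0,0,0.01,0,0]
    - [0,0,0.011,0,0]
    - [0,0,0.0115,0,0]
    - [0,0,0.0115,0,0]
    - [0,0,0.0115,0,0]

```text
clock: 43.55
tcp_pos: [0.5342, -0.3526, 0.2256]
orientation: [-3.074, 0.643, -0.001]
contact_force: [-3.0, 3.8, 10.8]
grip_width: -0.0003
gripper_force: 5.6
```

```bash
python3 - <<'E'
from h import *
need((.4505,.0798),.2,.349+np.pi/2)
E
```

```text
t 43.55 move [-0.2499 -0.3628 -0.1471] roll -0.761 grip -0.0003 tip [ 0.5343 -0.3525  0.0526] yaw -1.983 F [-3.   3.8 10.8] j [-0.09  0.82  0.87  1.81 -0.8   0.9  -0.83]
```

pack_b stopped at the same height as pack_a (0.0526), so it is home. Now fetch the case.

>>> carry_out:
  moves:
    - [0,0,-0.04,0,0.02]
    - [0,0,-0.08,0,0.04]
    - [-0.02,-0.03,-0.1,-0.13,0.085]
    - [-0.04,-0.06,-0.1,-0.26,0.085]
    - [-0.07,-0.1,-0.1,-0.39,0.085]
    - [-0.1,-0.14,-0.1,-0.52,0.085]
    - [-0.12,-0.18,-0.1,-0.65,0.085]
    - [-0.15,-0.22,-0.1,-0.761,0.085]
  force: 40

```text
clock: 44.35
tcp_pos: [0.4851, -0.0892, 0.3246]
orientation: [3.092, 0.553, 0.003]
contact_force: [0.9, -0.0, -0.4]
grip_width: 0.0846
gripper_force: 0.0
```

```bash
python3 - <<'E'
from h import *
need((.4505,.0798),.15,.349+np.pi/2)
E
```

```text
t 44.35 move [ 0.0261 -0.1705  0.0015] roll 0.005 grip 0.0846 tip [ 0.4854 -0.0892  0.1516] yaw -1.217 F [ 0.9 -0.  -0.4] j [-0.69  0.41  0.94  2.1  -0.45  0.84 -0.7 ]
```

>>> carry_out:
  moves:
    - [0.005,-0.035,0,0,0.085]
    - [0.01,-0.07,0,0,0.085]
    - [0.016,-0.105,0,0,0.085]
    - [0.021,-0.14,0,0,0.085]
    - [0.026,-0.17,0,0,0.085]
    - [0.026,-0.17,0,0,0.085]
    - [0.026,-0.17,0,0,0.085]
    - [0.026,-0.17,0,0,0.085]

```text
clock: 45.15
tcp_pos: [0.4514, 0.0768, 0.3243]
orientation: [3.094, 0.542, 0.001]
contact_force: [-0.5, -1.4, 0.1]
grip_width: 0.0851
gripper_force: 0.0
```

```bash
python3 - <<'E'
from h import *
need((.4505,.0798),.0436,.349+np.pi/2)
im=r.grab_frame("side")[:,:,::-1];cv2.imwrite("pics/side16.png",im)
for t in("side12","side16"):
    g=cv2.imread(f"pics/{t}.png").astype(int)
    m=((g[...,0]-g[...,1]>40)&(g[...,2]-g[...,1]>20)).astype(np.uint8)
    w=max(cv2.findContours(m,0,1)[0],key=cv2.contourArea);print(t,cv2.contourArea(w),cv2.boundingRect(w))
E
```

```text
t 45.15 move [ 1.000e-04 -3.200e-03  1.077e-01] roll -0.002 grip 0.0851 tip [0.4515 0.0768 0.1513] yaw -1.224 F [-0.5 -1.4  0.1] j [-1.12  0.35  0.99  2.18 -0.41  0.81 -1.09]
side12 1065.5 (186, 152, 35, 47)
side16 1076.5 (186, 152, 35, 47)
```

The case hasn't moved. Grip it.

>>> carry_out:
  moves:
    - [0,-0.003,0.03,-0.002,0.085]
    - [0,-0.003,0.07,-0.002,0.085]
    - [0,-0.003,0.107,-0.002,0.085]
    - [0,-0.003,0.107,-0.002,0.085]
    - [0,-0.003,0.107,-0.002,0.06]
    - [0,-0.003,0.107,-0.002,0.05]
    - [0,-0.003,0.107,-0.002,0.05]
    - [0,-0.003,0.107,-0.002,0.05]
  force: 40

```text
clock: 46.0
tcp_pos: [0.451, 0.0806, 0.2187]
orientation: [-3.093, -0.548, -0.005]
contact_force: [-1.3, -1.8, 9.4]
grip_width: 0.0637
gripper_force: 45.0
```

```bash
python3 - <<'E'
from h import *
need((.5566,.1476),.0477,.349+np.pi/2)
E
```

```text
t 46.0 move [ 0.1222 -0.0267 -0.0016] roll 0.002 grip 0.0637 tip [0.4515 0.0808 0.0457] yaw -1.22 F [-1.3 -1.8  9.4] j [-0.9   0.53  0.74  2.24 -0.66  0.59 -0.88]
```

>>> carry_out:
  moves:
    - [0,0,-0.03,0,0.05]
    - [0,0,-0.06,0,0.05]
    - [0.04,-0.01,-0.06,0.002,0.05]
    - [0.08,-0.02,-0.06,0.002,0.05]
    - [0.12,-0.0267,-0.06,0.002,0.05]
    - [0.122,-0.0267,-0.06,0.002,0.05]
    - [0.122,-0.0267,-0.06,0.002,0.05]
    - [0.122,-0.0267,-0.06,0.002,0.05]

```text
clock: 46.8
tcp_pos: [0.5548, 0.147, 0.2773]
orientation: [3.094, 0.544, -0.002]
contact_force: [0.5, -0.7, -2.0]
grip_width: 0.0636
gripper_force: 46.0
```

>>> carry_out:
  moves:
    - [0,0,0.02,0,0.05]
    - [0,0,0.04,0,0.05]
    - [0,0,0.048,0,0.05]
    - [0,0,0.05,0,0.05]
    - [0,0,0.05,0,0.05]
    - [0,0,0.05,0,0.05]
    - [0,0,0.05,0,0.05]
    - [0,0,0.05,0,0.05]

```text
clock: 47.6
tcp_pos: [0.5559, 0.1477, 0.2277]
orientation: [-3.094, -0.545, -0.001]
contact_force: [-0.3, 0.2, -1.9]
grip_width: 0.0633
gripper_force: 46.0
```

```bash
python3 - <<'E'
from h import *
need((.5566,.1476),.0477,.349+np.pi/2)
E
```

```text
t 47.6 move [0.0006 0.0004 0.007 ] roll -0.0 grip 0.0633 tip [0.556  0.1478 0.0547] yaw -1.222 F [-0.3  0.2 -1.9] j [-0.91  0.67  0.75  1.97 -0.66  0.76 -0.99]
```

>>> carry_out:
  moves:
    - [0.0006,0,0.003,0,0.05]
    - [0.0006,0,0.005,0,0.05]
    - [0.0006,0,0.006,0,0.05]
    - [0.0006,0,0.007,0,0.05]
    - [0.0006,0,0.0075,0,0.05]
    - [0.0006,0,0.0075,0,0.05]
    - [0.0006,0,0.0075,0,0.05]
    - [0.0006,0,0.0075,0,0.05]

```text
clock: 48.4
tcp_pos: [0.5566, 0.1475, 0.2227]
orientation: [-3.091, -0.544, -0.0]
contact_force: [-12.9, 0.4, 34.4]
grip_width: 0.0635
gripper_force: 49.7
```

>>> carry_out:
  moves:
    - [0,0,-0.0015,0,0.05]
    - [0,0,-0.0025,0,0.05]
    - [0,0,-0.0025,0,0.085]
    - [0,0,-0.0025,0,0.085]
    - [0,0,-0.0025,0,0.085]
    - [0,0,-0.04,0,0.085]
    - [0,0,-0.08,0,0.085]
    - [0,0,-0.1,0,0.085]

```text
clock: 49.2
tcp_pos: [0.5571, 0.1475, 0.3223]
orientation: [-3.094, -0.544, -0.005]
contact_force: [0.5, 0.2, 0.2]
grip_width: 0.0853
gripper_force: 0.0
```

>>> carry_out:
  moves:
    - [-0.03,0.03,-0.02,0,0.085]
    - [-0.06,0.06,-0.04,0,0.085]
    - [-0.09,0.09,-0.05,0,0.085]
    - [-0.09,0.12,-0.05,0,0.085]
    - [-0.09,0.12,-0.05,0,0.085]
    - [-0.09,0.12,-0.05,0,0.085]
    - [-0.09,0.12,-0.05,0,0.085]
    - [-0.09,0.12,-0.05,0,0.085]

```text
clock: 50.0
tcp_pos: [0.5127, 0.0057, 0.3693]
orientation: [3.093, 0.548, -0.001]
contact_force: [-0.0, 0.5, -0.2]
grip_width: 0.0846
gripper_force: 0.0
```

```bash
python3 - <<'E'
from h import *
for n in C: cv2.imwrite(f"pics/{n}17.png",r.grab_frame(n)[:,:,::-1])
def purple(f):
    g=cv2.imread(f).astype(int);m=((g[...,0]-g[...,1]>40)&(g[...,2]-g[...,1]>20)).astype(np.uint8)
    w=max(cv2.findContours(m,0,1)[0],key=cv2.contourArea);return cv2.boundingRect(w),cv2.minAreaRect(w)
for n in C: print(n,purple(f"pics/{n}0.png"),purple(f"pics/{n}17.png"))
# what differs from the start, big blobs
for n in C:
    d=cv2.absdiff(cv2.imread(f"pics/{n}0.png"),cv2.imread(f"pics/{n}17.png")).max(2)
    m=cv2.morphologyEx((d>45).astype(np.uint8),cv2.MORPH_OPEN,np.ones((3,3)))
    print(n,[cv2.boundingRect(w) for w in cv2.findContours(m,0,1)[0] if cv2.contourArea(w)>15])
# pack a heel corners vs home prediction
for q in[(.5839,-.1773,-.4113),(.5119,-.3423,-.4113)]:
    g=cv2.resize(cv2.imread("pics/side17.png"),None,fx=4,fy=4,interpolation=2);u=proj("side",[*at(q,(0,0)),.052])[0]
    print("pred",proj("side",[[*at(q,(.04,-.026)),.052],[*at(q,(.04,.026)),.052]]).round(1).tolist())
    P=np.vstack([(w[:,0]+.5)/4-.5 for w in cv2.findContours((g.min(2)>228).astype(np.uint8),0,1)[0] if cv2.contourArea(w)>500])
    P=P[np.linalg.norm(P-u,axis=1)<45]; print("seen right",P[P[:,0].argmax()],"bottom",P[P[:,1].argmax()])
E
```

```text
side ((228, 130, 30, 43), ((243.39108276367188, 150.910888671875), (41.29404067993164, 28.8560791015625), 84.2894058227539)) ((230, 132, 28, 41), ((247.2502899169922, 154.60890197753906), (27.875083923339844, 37.97578811645508), 34.82448959350586))
top ((223, 181, 26, 25), ((235.39939880371094, 193.4585723876953), (21.000001907348633, 21.000003814697266), 67.38013458251953)) ((224, 181, 25, 25), ((236.00257873535156, 193.30670166015625), (20.3900089263916, 21.179763793945312), 68.96248626708984))
side [(253, 352, 7, 4), (228, 319, 43, 19), (252, 239, 43, 29), (268, 161, 16, 9), (252, 132, 32, 24), (224, 28, 19, 26), (192, 0, 67, 153), (176, 0, 13, 5)]
top [(261, 364, 14, 20), (0, 345, 49, 39), (30, 318, 14, 9), (3, 311, 4, 17), (0, 296, 18, 41), (393, 194, 18, 30), (338, 172, 16, 15), (192, 157, 129, 227)]
pred [[289.1, 268.4], [294.7, 247.9]]
seen right [292.875 251.875] bottom [240.875 284.875]
pred [[265.4, 354.9], [273.0, 327.0]]
seen right [271.875 328.375] bottom [262.375 355.375]
```

```bash
python3 -c "
from bench import r
print(r.hand_in())"
```

```text
the job is handed in; nothing more can be done
None
```

I handed the job in at about 50 s. Both packs present are flat and home in the cradle, pack_a in pocket0 and pack_b in pocket2, the tin and case are back where they stood, and pack_c was not in the scene; the hand-in gave no verdict.

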